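# Takeaway order: two cans into the carrier, then the round roll held up in the tongs

## Robot

A 6-joint arm with a two-finger parallel gripper is mounted at the origin on the work surface. World frame = base frame: x ahead of the robot, y to its left, z up, the work surface at z = 0. Lengths are in m, angles in rad, forces in N, time in s.
With the tool pointing down it reaches from about 0.325 to 1 m from the base axis. Payload 5.1 kg.
Tool frame: the origin (TCP) lies midway between the tips of the shut fingers; the grasp point (between the pads) lies 19 mm behind it (ctrl.grasp_offset is the distance from the TCP to the grasp point, in m); z points along the fingers, y is the direction in which the jaws open and shut (so a half turn about z gives the same grasp; the last joint's range is limited). The gripper opens to 85 mm and grips with 20 to 120 N. Pads are 22 mm wide; open, the fingers measure 114 mm over their backs; the gripper's body (76 mm by 85 mm) begins 54 mm behind the grasp point. The pads swing forward as they close: fully open they stand 13 mm farther back than shut.
Start: joints at [1.137, 0.124, 1.65, -0, 1.367, -0.083], TCP at [0.223, 0.61, 0.231] pointing down, gripper open.
Joint ranges: [-2.61, 2.61], [-1.02, 2.33], [0.03, 2.71], [-1.35, 4.49], [0.32, 2.68], [-2.91, 2.91]. Speed limits (rad/s): [2.57, 2.57, 3.14, 3.14, 3.14, 3.14].

## Interface

Orientations are given as a 3x3 rotation matrix whose columns are the frame's x, y, z axes.
In Python, from plant import sensors, optics, order, ctrl gives the robot as it stands.
- The arm moves only by the shell command python3 -m handwheel 'ROWS' [FORCE]. ROWS is JSON, a list of rows, each an object of numbers: "tx", "ty", "tz": the shift along the tool's x, y, z in units of 25 mm (1.0 is 25 mm); "rx", "ry", "rz": the turn, a rotation vector about the tool's x, y, z in degrees; "jaw": the finger opening in mm, from 0 to 85.4. A call has 1 to 5 rows; each row shifts and turns the commanded pose from where the row before left it, along the tool's axes as they then stand; what a row does not reach is not made up. A row lasts 1/10 s, in which the tool goes at most 50 mm and 8.59 degrees, less where a joint would pass 70% of its speed; a pose out of reach is approached as far as the arm can. A call is refused whole if a number of a shift passes 1 or a number of a turn 8.59, either way. A call with a gripper value outside its range is refused whole. The fingers move at their own pace and stop on an object; FORCE is the grip in N (left out, the last holds). Time passes only in rows, so rows that do not move let the fingers close. It gives the time, the measured TCP pose, the force and the opening at its end, in the units of the state.
- sensors.sense(): the state, without advancing time (a new reading comes with each control period).
- optics.camera(name): name is "scene" or "top" or "wrist"; returns a dict with "img" (400x640x3 uint8, blue, green, red), "camera_matrix" (3x3 intrinsics, pixels), "eye" and "attitude" of the camera in the world. Camera axes: x right, y up, looking along -z (the intrinsics and any distortion apply to the point x, -y, -z); pixel columns grow to the right and rows downward; lengths in m; the calibration is good to about 2 mm. A picture is of the moment at which its call begins. There is no depth.
- order.close_job(): hands the job in, once; it reports no verdict.
The state is a dict: "time_s": time; "joints": joint angles; "dq": joint speeds; "tau": joint torques, N m; "eef_pos": TCP position; "tcp_rot": TCP orientation; "force": force on the tool from outside, world axes, zero at the start; "ft_torque": the same for the moment, N m; "finger_gap": opening from 0.0 (shut) to 1.0 (fully open).
Only numpy, scipy, OpenCV 4.12 (cv2) and the standard library are available. Lean on these libraries where they do the work, as an engineer would, in place of code of your own. Each camera call takes 0.05 s, during which the arm holds its last target.

## Task

Make up the takeaway order: stand the two small drink cans in the two empty pockets of the cup carrier, setting each one down on the bottom of its pocket rather than dropping it, then pick up the tongs and with them take the small round roll off the bread board. Finish while still holding: the roll gripped in the tongs, still, about 12 cm above the board, ready for the bag. Touch bread only with the tongs, and leave the coffee cups, the long roll and everything else as they stand.

Things in the scene. Friction and masses are not known exactly. Their poses are not given: they have to be found in the camera images.
- can_1: small sealed drink can of bare aluminium, 53 mm across, 88 mm tall (the upper 12 mm necks in to 47 mm), about 0.17 kg, standing upright on the counter; origin at the centre of its underside, z along its axis
- can_2: second can, identical to can_1, standing elsewhere on the counter; same origin and axes. Either can may go in either empty pocket
- carrier: cup carrier of grey-brown moulded pulp, 186 mm square, 40 mm high (low ribs between the pockets reach 46 mm), with four round pockets 60 mm across whose centres lie at x, y = +-43 mm; it does not move. Origin at the centre of its underside on the counter. The pockets at (+43,+43) and (-43,-43) are empty, the other two hold the coffee cups. A pocket's bottom is 4 mm above the counter, its rim 40 mm above the counter
- pocket_a (a point): centre of the bottom of the empty pocket at carrier (+43,+43) mm, 36 mm below the rim; axes as the carrier's
- pocket_b (a point): centre of the bottom of the empty pocket at carrier (-43,-43) mm, 36 mm below the rim; axes as the carrier's
- cup_1: white paper coffee cup with a black lid, 61 mm across at the lid, 68 mm tall, top 72 mm above the counter, standing in the carrier pocket at (-43,+43) mm; origin at the centre of its underside. Leave alone
- cup_2: same cup in the pocket at (+43,-43) mm. Leave alone
- board: dark wooden bread board, 150 mm (x) by 240 mm (y), 18 mm thick, lying on the counter; it does not move. Origin at the centre of its underside; its top is 18 mm above the counter. It carries the round roll and the long roll side by side along y, about 100 mm apart, in either order
- round_roll: small round crusty bread roll, widest 50 mm across at 13 to 21 mm above its underside, 38 mm tall, rounded top, 45 g, with a cross cut on top, lying on the board; origin at the centre of its underside, z up
- long_roll: long bread roll, 105 mm (x) by 40 mm by 34 mm tall, lying on the board beside the round roll; origin at the centre of its underside. Leave alone
- tongs: sprung steel tongs, 0.1 kg, lying with the two arms as upright strips 24 mm tall (z), spread sideways (y); origin level with the lower edges, midway between the arms at the balance point; x towards the heads. Bend at x = -106 mm, head ends at +125. Grip at x = 0, where each arm is waisted: flat from x = -12 to +12, flaring outward beyond (open, 63 mm wide at -35, 75 at +35)
- tongs_grip (a point): midway between the arms at the waist, 12 mm above the tongs' origin; axes as the tongs'. Width over the arms here: 58 mm sprung open, 40 closed on the round roll, 27 shut; each 1 mm less here brings the heads 2 mm closer. The spring needs about 8 N on each arm here to begin to close, 10 N at the roll, 11 N shut, and reopens the tongs when let go
- tongs_heads (a point): midway between the heads, where the roll's centre goes: 101 mm ahead (+x) of the tongs' origin, 12 mm above the lower edges; axes as the tongs'. Each head is a shallow upright V, hollow inward, 49 mm long (x), 24 mm tall. Sprung open: 95 mm over the outsides, free gap 66 mm between the rear inner edges, 75 between the front ones, 88 in the hollow
- squeeze_bottle: clear plastic squeeze bottle, 54 mm across, 158 mm tall, standing behind the cans; origin at its underside. Leave alone
- sugar_jar: glass sugar jar with a steel top, 68 mm across, 108 mm tall; origin at its underside. Leave alone
- sauce_pot: small black sauce pot with a clear lid, 62 mm across, 34 mm tall; origin at its underside. Leave alone

How it is judged:
By the outcome, as a careful person would: the job done as asked, in the order asked, and still so for the second after the job is handed in, while the arm keeps its last pose, push and grip.
It also fails if it takes over 58 s, if anything falls off the work surface, if the arm or the gripper's body presses on something with over 40 N, if the wrist force passes 120 N, or if a joint passes its speed limit or range.

## Working session

There is one attempt and no reset: what is moved stays moved. The work goes in short steps, Python scripts to look and compute and a shell command to move; the robot and the scene stay as the last step left them, time stands still between calls to the robot, and variables do not carry over. Pictures are saved under pics/ and viewed, and the job is handed in when it is done.

```bash
ls; mkdir -p pics
python3 - <<'E'
from plant import sensors, optics, order, ctrl
import cv2,numpy as np
s=sensors.sense();print(s)
print([a for a in dir(ctrl) if a[0]!='_'],ctrl.grasp_offset)
for n in ("scene","top","wrist"):
    c=optics.camera(n);cv2.imwrite(f"pics/{n}0.png",c["img"]);print(n,c["camera_matrix"],c["eye"],c["attitude"],c.keys())
E
```

```text
pics
{'time_s': 0.0, 'joints': array([ 1.13746100e+00,  1.24512510e-01,  1.65164526e+00, -3.06611215e-05,
        1.36748855e+00, -8.25828284e-02]), 'dq': array([-1.08718516e-03,  9.75273655e-04,  2.45199540e-03, -1.75179012e-03,
       -3.12893473e-05,  1.18802692e-03]), 'tau': array([-1.05934705e-03, -4.23618042e+01, -3.65446615e+01, -1.53132187e-04,
        6.81921432e-03, -8.67101932e-06]), 'eef_pos': array([0.22311657, 0.60987281, 0.23006521]), 'tcp_rot': array([[-9.39116498e-01,  3.43597884e-01, -8.35077696e-04],
       [ 3.43598870e-01,  9.39114634e-01, -1.87644920e-03],
       [ 1.39489711e-04, -2.04913615e-03, -9.99997891e-01]]), 'force': array([-0.08594479, -0.22111649, -0.00051755]), 'ft_torque': array([ 0.02153944, -0.00729776,  0.00451097]), 'finger_gap': 0.9996407710884935}
['Unreachable', 'grasp_offset'] 0.0187
scene [[441.9895891    0.         315.27125289]
 [  0.         441.9895891  200.86713496]
 [  0.           0.           1.        ]] [ 1.15534146 -0.46235508  0.92453539] [[ 0.64235293 -0.58378193  0.4965696 ]
 [ 0.76633172  0.48003885 -0.42696417]
 [ 0.01088126  0.65479872  0.75572497]] dict_keys(['img', 'camera_matrix', 'eye', 'attitude'])
top [[464.20416294   0.         311.63364017]
 [  0.         464.20416294 197.29575427]
 [  0.           0.           1.        ]] [0.42155658 0.02803073 1.13591629] [[-0.01051359  0.98812809 -0.15327213]
 [-0.99978796 -0.00767361  0.01910882]
 [ 0.01770582  0.15344053  0.98799925]] dict_keys(['img', 'camera_matrix', 'eye', 'attitude'])
wrist [[289.07947229   0.         322.89181432]
 [  0.         289.07947229 201.82405676]
 [  0.           0.           1.        ]] [0.16194919 0.63273895 0.37275847] [[ 0.34380399 -0.90691698 -0.24351674]
 [ 0.93903949  0.33151337  0.09112482]
 [-0.0019136  -0.26000091  0.96560648]] dict_keys(['img', 'camera_matrix', 'eye', 'attitude'])
```

View pics/scene0.png

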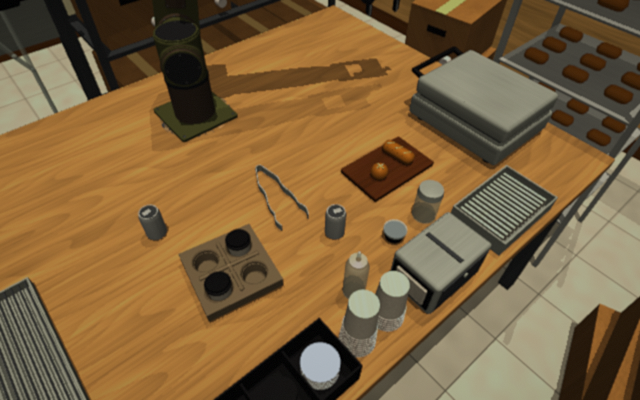

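View pics/top0.png

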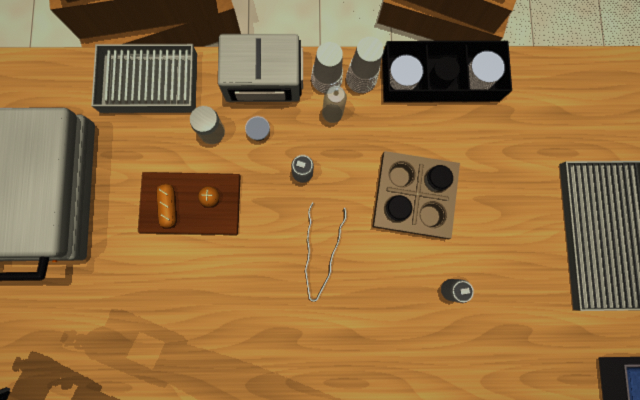

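View pics/wrist0.png

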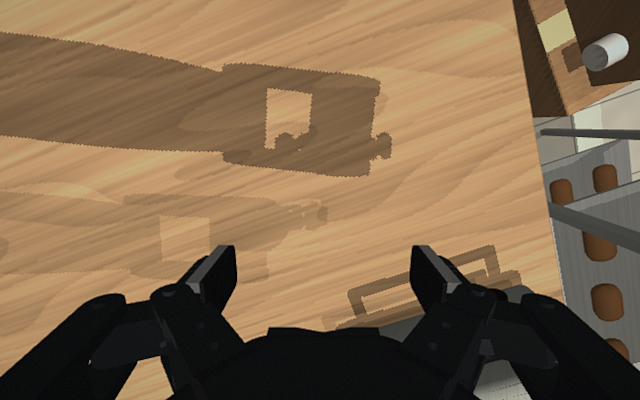

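```bash
cat > h.py <<'E'
from plant import sensors, optics, order, ctrl
import cv2,numpy as np
def ray(c,u,v):
    K=c["camera_matrix"];d=np.array([(u-K[0,2])/K[0,0],-(v-K[1,2])/K[1,1],-1.])
    return np.array(c["eye"]),np.array(c["attitude"])@d
def onz(c,u,v,z):
    e,d=ray(c,u,v);return (e+d*(z-e[2])/d[2])
def proj(c,p):
    q=np.array(c["attitude"]).T@(np.array(p)-c["eye"]);K=c["camera_matrix"]
    return np.array([K[0,2]+K[0,0]*q[0]/-q[2],K[1,2]-K[1,1]*q[1]/-q[2]])
def tri(c1,p1,c2,p2):
    e1,d1=ray(c1,*p1);e2,d2=ray(c2,*p2)
    t=np.linalg.lstsq(np.c_[d1,-d2],e2-e1,rcond=None)[0]
    a,b=e1+d1*t[0],e2+d2*t[1];return (a+b)/2,np.linalg.norm(a-b)
E
python3 - <<'E'
import cv2,numpy as np
t=cv2.imread("pics/top0.png");s=cv2.imread("pics/scene0.png")
def crop(im,x,y,w,h,k,n): cv2.imwrite(n,cv2.resize(im[y:y+h,x:x+w],None,fx=k,fy=k,interpolation=cv2.INTER_CUBIC))
crop(t,280,140,200,150,4,"pics/tc1.png")
crop(t,280,190,200,120,4,"pics/tc2.png")
crop(s,120,150,240,170,3.3,"pics/sc1.png")
crop(s,330,120,120,90,6,"pics/sc2.png")
crop(t,130,160,120,85,6,"pics/tc3.png")
E
```

```text
(no output)
```

View pics/tc1.png

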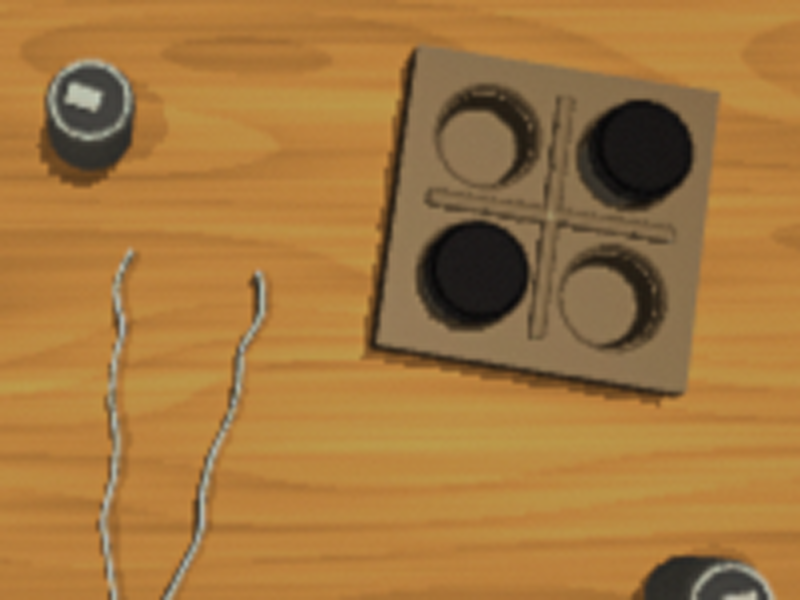

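View pics/tc2.png

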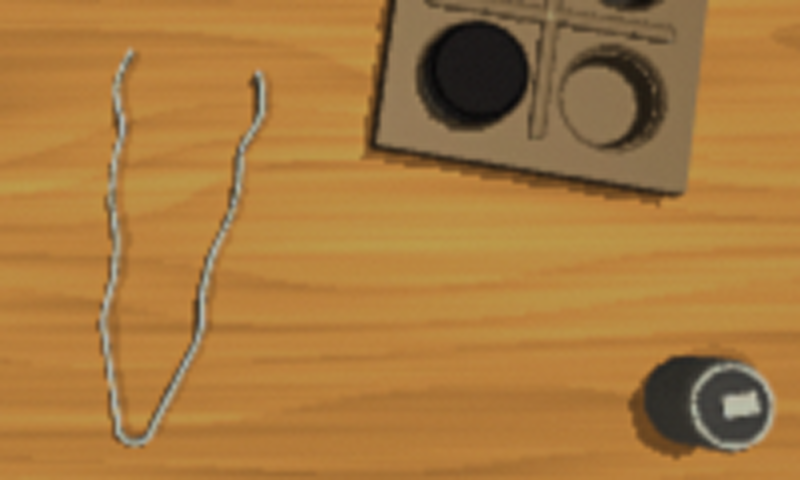

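View pics/sc1.png

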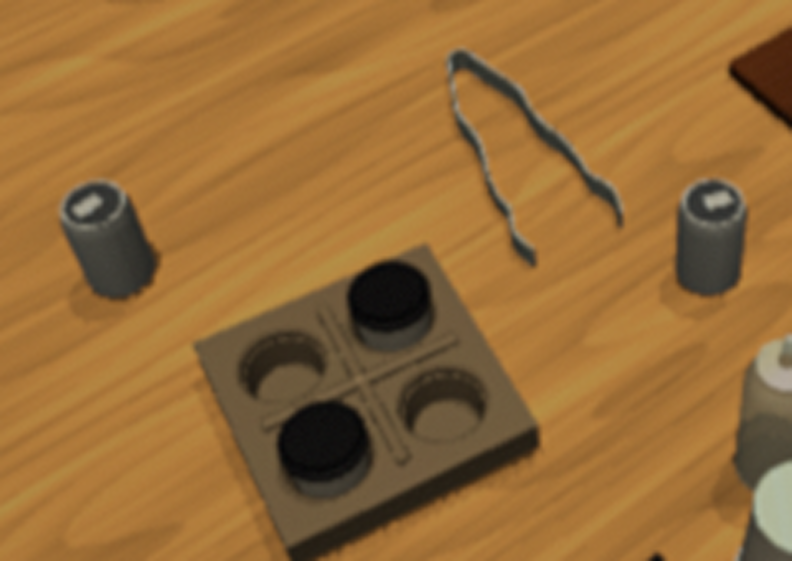

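View pics/sc2.png

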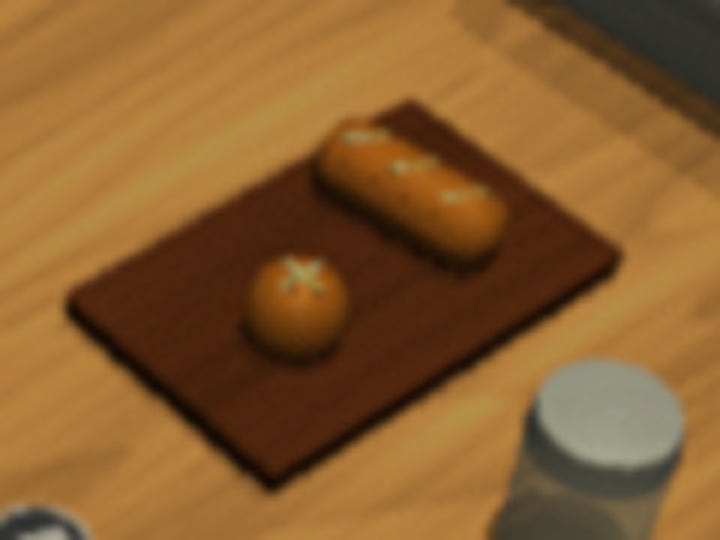

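View pics/tc3.png

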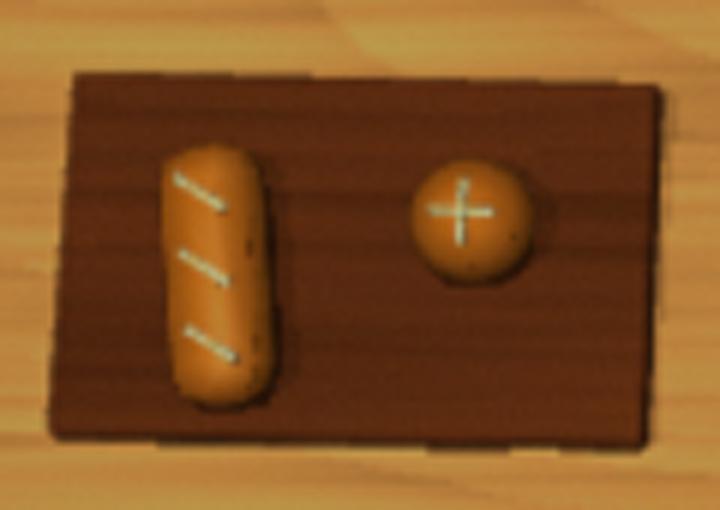

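Run:
```python
from h import *
T=optics.camera("top");S=optics.camera("scene")
f=lambda x,y,k,ox,oy:((x+.5)/k-.5+ox,(y+.5)/k-.5+oy)
t1=lambda x,y:f(x,y,4,280,140)
t2=lambda x,y:f(x,y,4,280,190)
s1=lambda x,y:f(x,y,3.3,120,150)
s2=lambda x,y:f(x,y,6,330,120)
t3=lambda x,y:f(x,y,6,130,160)
def pr(n,a,b,z):
    print(n,onz(T,*a,z).round(4),onz(S,*b,z).round(4),*tri(T,a,S,b))
pr("can1",t1(91,102),s1(713,202),.088)
pr("can2",t2(733,406),s1(97,204),.088)
for i,(a,b) in enumerate(zip([(417,47),(719,94),(684,394),(375,346)],[None]*4)): print("car",onz(T,*t1(*a),.04).round(4))
for b in [(427,247),(196,346),(291,546),(538,433)]: print("carS",onz(S,*s1(*b),.04).round(4))
A=np.array([onz(T,*t1(*a),.04) for a in [(417,47),(719,94),(684,394),(375,346)]])
print("centre",A.mean(0)); d=A[0]-A[3]+A[1]-A[2];yaw=np.arctan2(d[1],d[0]);print("yaw x",np.degrees(yaw))
pr("cup lid(-+)?",t1(480,273),s1(390,290),.072)
pr("lid2",t1(644,151),s1(323,438),.072)
pr("tipL",t1(131,251),s1(621,205),.024)
pr("tipR",t1(259,272),s1(532,248),.024)
pr("bend",t2(134,440),s1(458,54),.024)
pr("waistL",t2(116,236),s1(541,125),.024)
pr("waistR",t2(209,268),s1(484,146),.024)
pr("roll",t3(461,213),s2(302,273),.056)
for a in [(75,75),(660,88),(648,446),(52,436)]: print("board",onz(T,*t3(*a),.018).round(4))
for n,g in dict(long=(213,172)).items(): print(onz(T,*t3(*g),.05))
for z,g in [(.034,(258,128)),(.108,(204,113)),(.158,(333,93))]: print("bg",onz(T,*g,z))
# roll silhouette
b=T["img"][160:245,130:250].astype(int);m=((b[...,2]>120)&(b[...,2]-b[...,0]>60)).astype('uint8')
```

```text
can1 [0.6595 0.0284 0.088 ] [0.6625 0.0282 0.088 ] [0.66054702 0.02901039 0.08537508] 0.0016316912651274116
can2 [ 0.37  -0.327  0.088] [ 0.3742 -0.3251  0.088 ] [ 0.37072531 -0.32612132  0.08569917] 0.003588696830831575
car [ 0.7033 -0.1702  0.04  ]
car [ 0.6728 -0.3533  0.04  ]
car [ 0.4911 -0.3216  0.04  ]
car [ 0.5212 -0.1389  0.04  ]
carS [ 0.5284 -0.1426  0.04  ]
carS [ 0.4974 -0.3226  0.04  ]
carS [ 0.6768 -0.3512  0.04  ]
carS [ 0.7123 -0.1757  0.04  ]
centre [ 0.59711637 -0.24599254  0.04      ]
yaw x -9.820796933536801
cup lid(-+)? [ 0.5602 -0.1964  0.072 ] [ 0.5666 -0.1968  0.072 ] [ 0.56173577 -0.19628588  0.06627057] 0.003073583886004915
lid2 [ 0.6316 -0.2958  0.072 ] [ 0.6403 -0.2985  0.072 ] [ 0.63397677 -0.2976202   0.06271814] 0.002351174290791305
tipL [0.5816 0.0049 0.024 ] [0.5803 0.0068 0.024 ] [0.58152908 0.00526494 0.02622868] 0.0008718157408893489
tipR [ 0.5682 -0.0724  0.024 ] [ 0.5698 -0.0743  0.024 ] [ 0.5683223  -0.07291455  0.02140952] 0.0006160808392813118
bend [0.3513 0.0056 0.024 ] [0.3573 0.0052 0.024 ] [0.35175914 0.00671731 0.01874255] 0.0029704887714521607
waistL [0.4703 0.015  0.024 ] [0.4706 0.0101 0.024 ] [0.4693574  0.01332404 0.02099797] 0.003941047261792628
waistR [ 0.4508 -0.0401  0.024 ] [ 0.4595 -0.0406  0.024 ] [ 0.45225418 -0.03878041  0.0163094 ] 0.004370872679112975
roll [0.5963 0.254  0.056 ] [0.598  0.2536 0.056 ] [0.59675554 0.25469227 0.05422403] 0.0006616130243254386
board [0.6605 0.4199 0.018 ]
board [0.6535 0.1823 0.018 ]
board [0.5074 0.1852 0.018 ]
board [0.5135 0.4223 0.018 ]
[0.6143234  0.35292565 0.05      ]
bg [0.76563441 0.13656587 0.034     ]
bg [0.77883451 0.25330087 0.108     ]
bg [ 0.80627019 -0.04058907  0.158     ]
```

```bash
cat > plan.py <<'E'
# usage: plan.py x y z jawdeg : how far to go, tool axes/units, straight line with even turn
import sys
from h import *
from math import ceil
x,y,z,j=map(float,sys.argv[1:5])
s=sensors.sense();R=s["tcp_rot"];p=s["eef_pos"]
cur=np.degrees(np.arctan2(R[1,1],R[0,1]))
dj=(j-cur+180)%360-180
d=np.array([x,y,z])-p
n=max(1,ceil(abs(dj)/8.5))
print("t",round(s["time_s"],2),"p",p.round(4),"jaw ang %.1f"%cur,"gap %.1f"%(s["finger_gap"]*85.4),"tilt",R[:,2].round(3),"F",s["force"].round(1))
print("d world mm",(d*1e3).round(1),"turn rz",round(-dj,1))
print("d tool units now",(R.T@d/.025).round(2))
a=np.radians(j);Rn=np.array([[-np.sin(a),np.cos(a),0],[np.cos(a),np.sin(a),0],[0,0,-1.]])
print("d tool units after turn",(Rn.T@d/.025).round(2))
for k in (n,):
  N=max(k,ceil(np.linalg.norm(d[:2])/.027))
  for i in range(N):
    b=np.radians(cur+dj*min(i,k)/k);Ri=np.array([[-np.sin(b),np.cos(b),0],[np.cos(b),np.sin(b),0],[0,0,-1.]])
    if i<=k: print(i,"of",N,(Ri.T@d/.025/N).round(2),"rz",round(-dj/k,2) if i<k else 0)
E
python3 plan.py 0.661 0.0285 0.2 35.2
```

```text
t 0.25 p [0.2233 0.6101 0.2307] jaw ang 69.9 gap 85.3 tilt [-0.    -0.001 -1.   ] F [-0.3 -0.5  0. ]
d world mm [ 437.7 -581.6  -30.7] turn rz 34.7
d tool units now [-24.44 -15.83   1.24]
d tool units after turn [-29.1    0.9    1.23]
0 of 27 [-0.91 -0.59  0.05] rz 6.94
1 of 27 [-0.97 -0.47  0.05] rz 6.94
2 of 27 [-1.02 -0.35  0.05] rz 6.94
3 of 27 [-1.05 -0.23  0.05] rz 6.94
4 of 27 [-1.07 -0.1   0.05] rz 6.94
5 of 27 [-1.08  0.03  0.05] rz 0
```

```bash
python3 -m handwheel '[{"tx":-0.7,"ty":-0.9,"rz":7},{"tx":-0.8,"ty":-0.8,"rz":7},{"tx":-0.9,"ty":-0.7,"rz":7},{"tx":-1,"ty":-0.6,"rz":7},{"tx":-1,"ty":-0.5,"rz":7}]' 40
python3 -m handwheel '[{"tx":-1,"ty":-0.3},{"tx":-1,"ty":-0.3},{"tx":-1,"ty":-0.3},{"tx":-1,"ty":-0.3},{"tx":-1,"ty":-0.3}]'
python3 plan.py 0.661 0.0285 0.2 35.2
```

```text
t 0.25 p [0.2233 0.6101 0.2307] jaw ang 69.9 gap 85.3 tilt [-0.    -0.001 -1.   ] F [-0.3 -0.5  0. ]
d world mm [ 437.7 -581.6  -30.7] turn rz 34.7
d tool units now [-24.44 -15.83   1.24]
d tool units after turn [-29.1    0.9    1.23]
0 of 27 [-0.91 -0.59  0.05] rz 6.94
1 of 27 [-0.97 -0.47  0.05] rz 6.94
2 of 27 [-1.02 -0.35  0.05] rz 6.94
3 of 27 [-1.05 -0.23  0.05] rz 6.94
4 of 27 [-1.07 -0.1   0.05] rz 6.94
5 of 27 [-1.08  0.03  0.05] rz 0invalid input
invalid input
```

```bash
python3 -m handwheel '[{"tx":-0.7,"ty":-0.9,"tz":0,"rx":0,"ry":0,"rz":7,"jaw":85}]' 40; python3 -m handwheel --help; python3 plan.py 0.661 0.0285 0.2 35.2 | head -3
```

```text
time_s: 0.35
eef_pos: [0.2314, 0.5844, 0.2308]
tcp_rot: [[-0.89, 0.456, -0.0], [0.456, 0.89, 0.0], [0.001, 0.0, -1.0]]
force: [0.2, -0.2, 0.7]
finger_gap: 0.998
t 0.35 p [0.2314 0.5844 0.2308] jaw ang 62.9 gap 85.2 tilt [-0.  0. -1.] F [ 0.2 -0.2  0.7]
d world mm [ 429.6 -555.9  -30.8] turn rz 27.7
d tool units now [-25.44 -11.95   1.22]invalid input: not JSON, or not a number
```

```bash
python3 -m handwheel '[{"tx":-0.8,"ty":-0.8,"tz":0,"rx":0,"ry":0,"rz":7,"jaw":85},{"tx":-0.9,"ty":-0.7,"tz":0,"rx":0,"ry":0,"rz":7,"jaw":85},{"tx":-1,"ty":-0.6,"tz":0,"rx":0,"ry":0,"rz":7,"jaw":85},{"tx":-1,"ty":-0.5,"tz":0,"rx":0,"ry":0,"rz":6.7,"jaw":85},{"tx":-1,"ty":-0.3,"tz":0,"rx":0,"ry":0,"rz":0,"jaw":85}]'
python3 -m handwheel '[{"tx":-1,"ty":-0.2,"tz":0,"rx":0,"ry":0,"rz":0,"jaw":85},{"tx":-1,"ty":-0.2,"tz":0,"rx":0,"ry":0,"rz":0,"jaw":85},{"tx":-1,"ty":-0.2,"tz":0,"rx":0,"ry":0,"rz":0,"jaw":85},{"tx":-1,"ty":-0.2,"tz":0,"rx":0,"ry":0,"rz":0,"jaw":85},{"tx":-1,"ty":0,"tz":0,"rx":0,"ry":0,"rz":0,"jaw":85}]'
python3 plan.py 0.661 0.0285 0.2 35.2|head -4
```

```text
time_s: 0.85
eef_pos: [0.2744, 0.4485, 0.2312]
tcp_rot: [[-0.575, 0.818, -0.0], [0.818, 0.575, -0.0], [-0.0, -0.0, -1.0]]
force: [0.4, -0.7, 0.3]
finger_gap: 0.993
time_s: 1.35
eef_pos: [0.33, 0.335, 0.2313]
tcp_rot: [[-0.577, 0.817, 0.0], [0.817, 0.577, 0.0], [0.0, 0.0, -1.0]]
force: [0.4, -0.4, -0.5]
finger_gap: 0.992
t 1.35 p [0.33   0.335  0.2313] jaw ang 35.2 gap 84.8 tilt [ 0.  0. -1.] F [ 0.4 -0.4 -0.5]
d world mm [ 331.  -306.5  -31.3] turn rz 0.0
d tool units now [-17.65   3.75   1.25]
d tool units after turn [-17.65   3.75   1.25]
```

```bash
python3 -m handwheel '[{"tx":-1,"ty":0.25,"tz":0,"rx":0,"ry":0,"rz":0,"jaw":85},{"tx":-1,"ty":0.25,"tz":0,"rx":0,"ry":0,"rz":0,"jaw":85},{"tx":-1,"ty":0.25,"tz":0,"rx":0,"ry":0,"rz":0,"jaw":85},{"tx":-1,"ty":0.25,"tz":0,"rx":0,"ry":0,"rz":0,"jaw":85},{"tx":-1,"ty":0.25,"tz":0,"rx":0,"ry":0,"rz":0,"jaw":85}]'
python3 -m handwheel '[{"tx":-1,"ty":0.25,"tz":0,"rx":0,"ry":0,"rz":0,"jaw":85},{"tx":-1,"ty":0.25,"tz":0,"rx":0,"ry":0,"rz":0,"jaw":85},{"tx":-1,"ty":0.25,"tz":0,"rx":0,"ry":0,"rz":0,"jaw":85},{"tx":-1,"ty":0.25,"tz":0,"rx":0,"ry":0,"rz":0,"jaw":85},{"tx":-1,"ty":0.25,"tz":0,"rx":0,"ry":0,"rz":0,"jaw":85}]'
python3 -m handwheel '[{"tx":-1,"ty":0.25,"tz":0.2,"rx":0,"ry":0,"rz":0,"jaw":85},{"tx":-1,"ty":0.25,"tz":0.2,"rx":0,"ry":0,"rz":0,"jaw":85},{"tx":-1,"ty":0.25,"tz":0.2,"rx":0,"ry":0,"rz":0,"jaw":85},{"tx":-1,"ty":0,"tz":0.2,"rx":0,"ry":0,"rz":0,"jaw":85},{"tx":-1,"ty":0,"tz":0.2,"rx":0,"ry":0,"rz":0,"jaw":85}]'
python3 plan.py 0.661 0.0285 0.2 35.2|head -4
python3 - <<'E'
from h import *
c=optics.camera("wrist");cv2.imwrite("pics/w1.png",c["img"])
print(c["eye"],proj(c,[.661,.0285,.088]))
E
```

```text
time_s: 1.85
eef_pos: [0.4282, 0.2512, 0.2314]
tcp_rot: [[-0.576, 0.817, 0.0], [0.817, 0.576, 0.0], [0.0, 0.0, -1.0]]
force: [0.1, 0.6, -0.6]
finger_gap: 0.999
time_s: 2.35
eef_pos: [0.5258, 0.1671, 0.2312]
tcp_rot: [[-0.576, 0.817, -0.0], [0.817, 0.576, 0.0], [0.0, -0.0, -1.0]]
force: [0.3, -0.3, 0.6]
finger_gap: 0.996
time_s: 2.85
eef_pos: [0.6131, 0.0757, 0.2059]
tcp_rot: [[-0.576, 0.817, -0.0], [0.817, 0.576, 0.0], [0.0, -0.0, -1.0]]
force: [0.8, 0.8, -0.6]
finger_gap: 0.997
t 2.85 p [0.6131 0.0757 0.2059] jaw ang 35.2 gap 85.2 tilt [-0.  0. -1.] F [ 0.8  0.8 -0.6]
d world mm [ 47.9 -47.2  -5.9] turn rz 0.0
d tool units now [-2.65  0.48  0.23]
d tool units after turn [-2.65  0.48  0.23]
[0.57549999 0.12924148 0.34848777] [334.69057949 261.95211933]
```

View pics/w1.png

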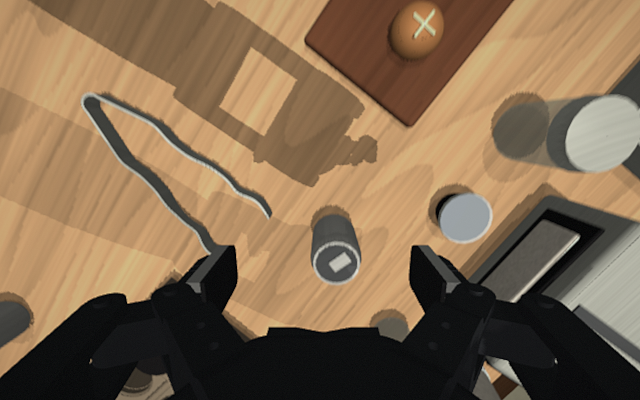

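```bash
python3 -m handwheel '[{"tx":-1,"ty":0.2,"tz":0.2,"rx":0,"ry":0,"rz":0,"jaw":85},{"tx":-1,"ty":0.2,"tz":0.5,"rx":0,"ry":0,"rz":0,"jaw":85},{"tx":-0.65,"ty":0.1,"tz":1,"rx":0,"ry":0,"rz":0,"jaw":85},{"tx":0,"ty":0,"tz":1,"rx":0,"ry":0,"rz":0,"jaw":85},{"tx":0,"ty":0,"tz":1,"rx":0,"ry":0,"rz":0,"jaw":85}]'
python3 -m handwheel '[{"tx":0,"ty":0,"tz":1,"rx":0,"ry":0,"rz":0,"jaw":85},{"tx":0,"ty":0,"tz":1,"rx":0,"ry":0,"rz":0,"jaw":85},{"tx":0,"ty":0,"tz":0.7,"rx":0,"ry":0,"rz":0,"jaw":85},{"tx":0,"ty":0,"tz":0.3,"rx":0,"ry":0,"rz":0,"jaw":85}]'
python3 plan.py 0.661 0.0285 0.038 35.2|head -4
python3 - <<'E'
from h import *
c=optics.camera("wrist");cv2.imwrite("pics/w2.png",c["img"])
E
```

```text
time_s: 3.4
eef_pos: [0.6612, 0.0291, 0.1128]
tcp_rot: [[-0.576, 0.818, -0.0], [0.818, 0.576, 0.0], [0.0, 0.0, -1.0]]
force: [0.6, 0.4, -0.5]
finger_gap: 0.997
time_s: 3.8
eef_pos: [0.6594, 0.0297, 0.0363]
tcp_rot: [[-0.576, 0.817, -0.004], [0.817, 0.576, 0.0], [0.002, -0.003, -1.0]]
force: [-0.1, 0.3, -0.1]
finger_gap: 0.996
t 3.8 p [0.6594 0.0297 0.0363] jaw ang 35.2 gap 85.0 tilt [-0.004  0.    -1.   ] F [-0.1  0.3 -0.1]
d world mm [ 1.6 -1.2  1.7] turn rz 0.0
d tool units now [-0.08  0.02 -0.07]
d tool units after turn [-0.08  0.02 -0.07]
```

View pics/w2.png

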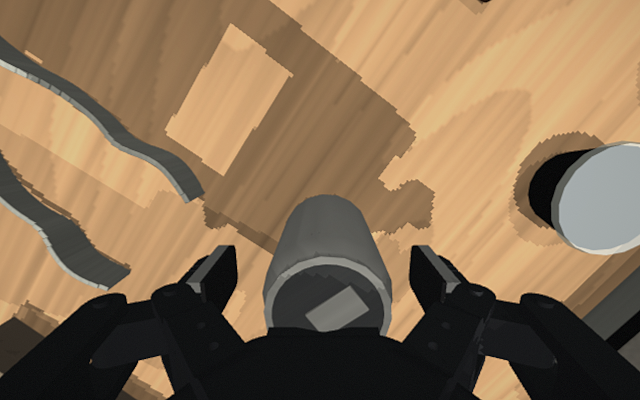

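```bash
python3 -m handwheel '[{"tx":-0.05,"ty":0,"tz":0,"rx":0,"ry":0,"rz":0,"jaw":45},{"tx":0,"ty":0,"tz":0,"rx":0,"ry":0,"rz":0,"jaw":45},{"tx":0,"ty":0,"tz":0,"rx":0,"ry":0,"rz":0,"jaw":45},{"tx":0,"ty":0,"tz":0,"rx":0,"ry":0,"rz":0,"jaw":45},{"tx":0,"ty":0,"tz":0,"rx":0,"ry":0,"rz":0,"jaw":45}]' 40
python3 plan.py 0.661 0.0285 0.038 35.2|head -2
```

```text
time_s: 4.35
eef_pos: [0.663, 0.0284, 0.0409]
tcp_rot: [[-0.576, 0.817, 0.003], [0.817, 0.576, -0.0], [-0.002, 0.003, -1.0]]
force: [-1.4, -1.7, 6.2]
finger_gap: 0.612
t 4.35 p [0.663  0.0284 0.0409] jaw ang 35.2 gap 52.3 tilt [ 0.003 -0.    -1.   ] F [-1.4 -1.7  6.2]
d world mm [-2.   0.1 -2.9] turn rz 0.0
```

```bash
python3 -m handwheel '[{"tx":0,"ty":0,"tz":0,"rx":0,"ry":0,"rz":0,"jaw":45},{"tx":0,"ty":0,"tz":0,"rx":0,"ry":0,"rz":0,"jaw":45}]' 40
python3 -m handwheel '[{"tx":0,"ty":0,"tz":-0.3,"rx":0,"ry":0,"rz":0,"jaw":45},{"tx":0,"ty":0,"tz":-0.7,"rx":0,"ry":0,"rz":0,"jaw":45},{"tx":0,"ty":0,"tz":-1,"rx":0,"ry":0,"rz":0,"jaw":45},{"tx":0,"ty":0,"tz":-1,"rx":0,"ry":0,"rz":0,"jaw":45},{"tx":0,"ty":0,"tz":-0.6,"rx":0,"ry":0,"rz":0,"jaw":45}]'
python3 -m handwheel '[{"tx":0,"ty":0,"tz":0,"rx":0,"ry":0,"rz":0,"jaw":45}]'
python3 plan.py 0.65 -0.212 0.13 35.2
python3 - <<'E'
from h import *
for n in ("top","scene","wrist"):
  c=optics.camera(n);cv2.imwrite(f"pics/{n}3.png",c["img"])
E
```

```text
time_s: 4.55
eef_pos: [0.663, 0.0284, 0.0409]
tcp_rot: [[-0.576, 0.817, 0.003], [0.817, 0.576, -0.0], [-0.002, 0.002, -1.0]]
force: [-1.0, -0.5, 6.5]
finger_gap: 0.607
time_s: 5.05
eef_pos: [0.6626, 0.0287, 0.1321]
tcp_rot: [[-0.577, 0.817, 0.003], [0.817, 0.577, -0.0], [-0.002, 0.003, -1.0]]
force: [0.3, -0.1, -1.6]
finger_gap: 0.606
time_s: 5.15
eef_pos: [0.6636, 0.0286, 0.1328]
tcp_rot: [[-0.576, 0.817, 0.006], [0.817, 0.576, -0.0], [-0.004, 0.005, -1.0]]
force: [0.2, -0.2, -2.1]
finger_gap: 0.609
t 5.15 p [0.6636 0.0286 0.1328] jaw ang 35.2 gap 52.0 tilt [ 0.006 -0.    -1.   ] F [ 0.2 -0.2 -2.1]
d world mm [ -13.6 -240.6   -2.8] turn rz 0.0
d tool units now [-7.55 -5.99  0.11]
d tool units after turn [-7.55 -5.99  0.11]
0 of 9 [-0.84 -0.67  0.01] rz 0.0
1 of 9 [-0.84 -0.67  0.01] rz 0
```

View pics/top3.png

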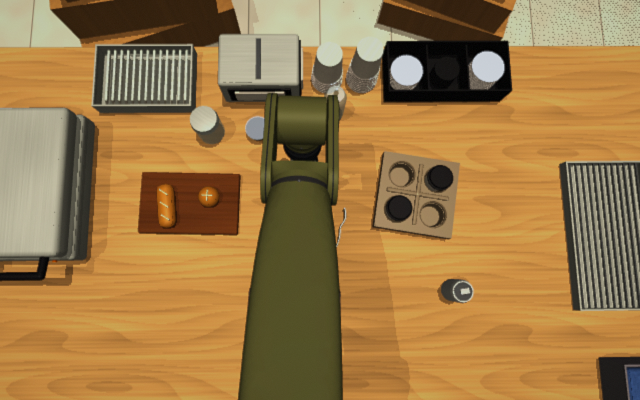

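View pics/wrist3.png

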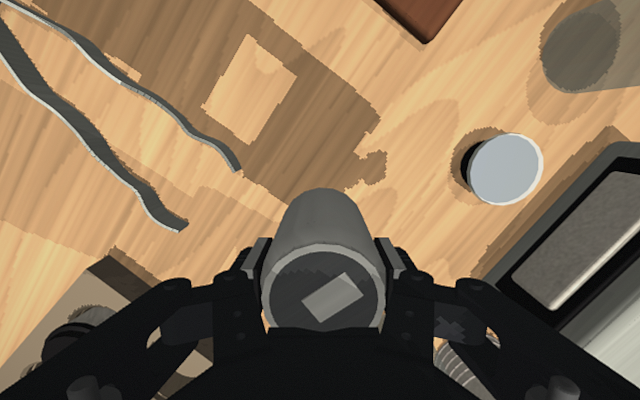

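View pics/scene3.png

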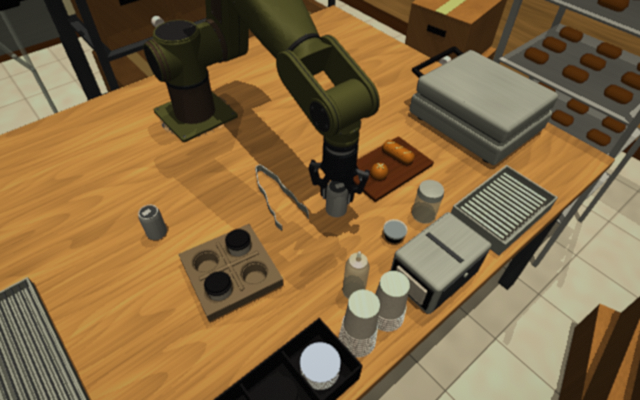

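Run:
```python
from h import *
c=optics.camera("wrist");s=sensors.sense();p=s["eef_pos"];R=s["tcp_rot"];print(p)
ax=-R[:,2]
for off in (-.004,0,.004):
  o=p+ax*(.088-.041)+R[:,0]*off
  P=[proj(c,o+.0235*(np.cos(a)*R[:,0]+np.sin(a)*R[:,1])) for a in np.linspace(0,2*np.pi,9)]
  print(off,proj(c,o).round(0),np.array(P).round(0).tolist())
im=c["img"];cv2.imwrite("pics/w3b.png",cv2.resize(im[180:340,220:430],None,fx=3.5,fy=3.5))
```

```text
[0.66042746 0.02862758 0.12684771]
-0.004 [322. 311.] [[322.0, 255.0], [367.0, 272.0], [383.0, 311.0], [364.0, 347.0], [322.0, 361.0], [280.0, 347.0], [261.0, 311.0], [277.0, 272.0], [322.0, 255.0]]
0 [322. 302.] [[322.0, 245.0], [367.0, 262.0], [384.0, 302.0], [364.0, 339.0], [322.0, 353.0], [280.0, 339.0], [260.0, 302.0], [276.0, 262.0], [322.0, 245.0]]
0.004 [322. 293.] [[322.0, 234.0], [368.0, 252.0], [384.0, 293.0], [364.0, 330.0], [322.0, 345.0], [279.0, 330.0], [259.0, 293.0], [276.0, 252.0], [322.0, 234.0]]
```

View pics/w3b.png

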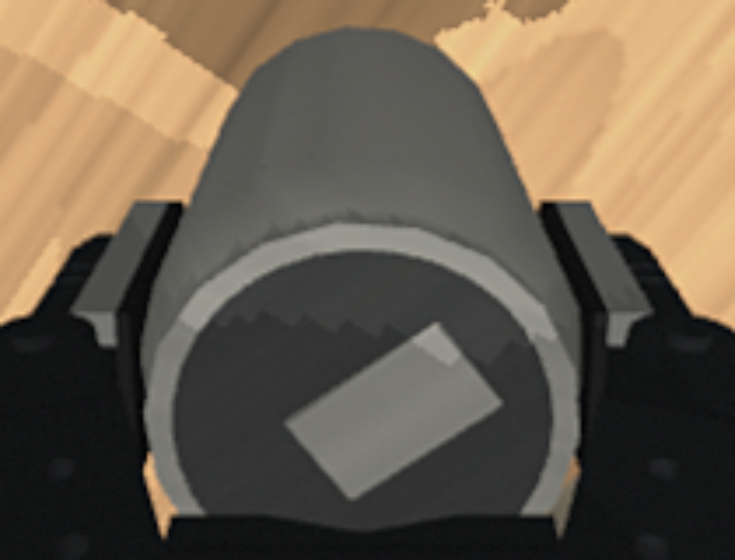

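```bash
python3 -m handwheel '[{"tx":-0.4,"ty":-0.35,"tz":0,"rx":0,"ry":0,"rz":0,"jaw":45},{"tx":-0.8,"ty":-0.65,"tz":0,"rx":0,"ry":0,"rz":0,"jaw":45},{"tx":-0.9,"ty":-0.7,"tz":0,"rx":0,"ry":0,"rz":0,"jaw":45},{"tx":-0.9,"ty":-0.7,"tz":0,"rx":0,"ry":0,"rz":0,"jaw":45},{"tx":-0.9,"ty":-0.7,"tz":0,"rx":0,"ry":0,"rz":0,"jaw":45}]'
python3 -m handwheel '[{"tx":-0.9,"ty":-0.7,"tz":0,"rx":0,"ry":0,"rz":0,"jaw":45},{"tx":-0.9,"ty":-0.7,"tz":0,"rx":0,"ry":0,"rz":0,"jaw":45},{"tx":-0.9,"ty":-0.7,"tz":0,"rx":0,"ry":0,"rz":0,"jaw":45},{"tx":-0.7,"ty":-0.6,"tz":0,"rx":0,"ry":0,"rz":0,"jaw":45},{"tx":-0.2,"ty":-0.2,"tz":0,"rx":0,"ry":0,"rz":0,"jaw":45}]'
python3 -m handwheel '[{"tx":0,"ty":0,"tz":0.3,"rx":0,"ry":0,"rz":0,"jaw":45},{"tx":0,"ty":0,"tz":0,"rx":0,"ry":0,"rz":0,"jaw":45},{"tx":0,"ty":0,"tz":0,"rx":0,"ry":0,"rz":0,"jaw":45}]'
python3 plan.py 0.65 -0.212 0.13 35.2|head -3
python3 - <<'E'
from h import *
for n in ("top","scene","wrist"):
  c=optics.camera(n);cv2.imwrite(f"pics/{n}4.png",c["img"])
  if n=="scene": cv2.imwrite("pics/scene4z.png",cv2.resize(c["img"][150:330,160:340],None,fx=3.3,fy=3.3,interpolation=cv2.INTER_CUBIC))
E
```

```text
time_s: 5.85
eef_pos: [0.6535, -0.0976, 0.1275]
tcp_rot: [[-0.576, 0.817, -0.002], [0.817, 0.576, 0.0], [0.001, -0.002, -1.0]]
force: [-0.5, 0.4, -1.6]
finger_gap: 0.604
time_s: 6.35
eef_pos: [0.646, -0.2141, 0.1276]
tcp_rot: [[-0.574, 0.819, -0.002], [0.819, 0.574, -0.0], [0.001, -0.002, -1.0]]
force: [0.7, -0.1, -1.0]
finger_gap: 0.607
time_s: 6.65
eef_pos: [0.6467, -0.2099, 0.1202]
tcp_rot: [[-0.577, 0.816, -0.002], [0.816, 0.577, 0.001], [0.002, -0.001, -1.0]]
force: [0.1, 0.5, -2.1]
finger_gap: 0.606
t 6.65 p [ 0.6467 -0.2099  0.1202] jaw ang 35.3 gap 51.7 tilt [-0.002  0.001 -1.   ] F [ 0.1  0.5 -2.1]
d world mm [ 3.3 -2.1  9.8] turn rz 0.1
d tool units now [-0.15  0.06 -0.39]
```

View pics/wrist4.png

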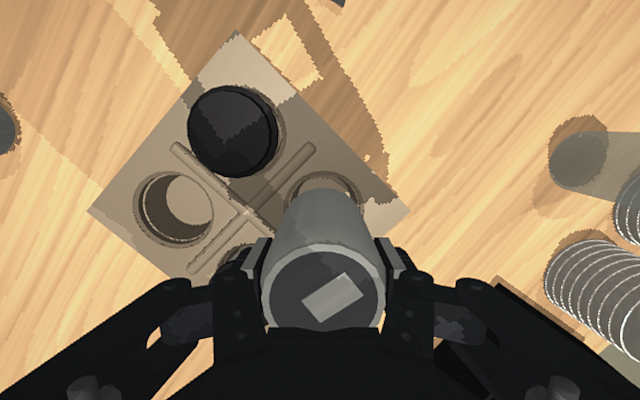

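View pics/scene4z.png

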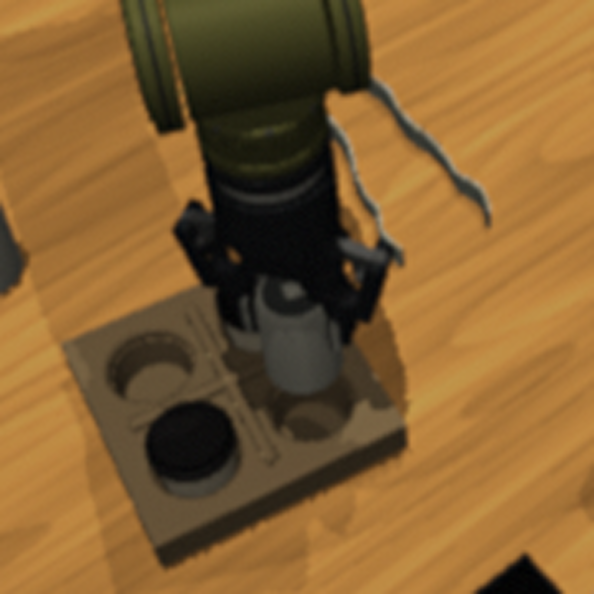

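Run:
```python
from h import *
c=optics.camera("wrist");im=c["img"]
cv2.imwrite("pics/w4b.png",cv2.resize(im[20:240,80:420],None,fx=2.35,fy=2.35,interpolation=cv2.INTER_CUBIC))
for n,u,z in [("pb",(173,209),.04),("c1",(238,32),.04),("c2",(88,209),.04),("c3",(410,212),.04),("lid",(233,131),.072)]:
  print(n,onz(c,*u,z).round(4))
print("pa rim",[proj(c,np.array([.650,-.212,.04])+.03*np.array([np.cos(a),np.sin(a),0])).round(0).tolist() for a in np.radians(np.arange(35.2,35.2+181,22.5))])
```

```text
pb [ 0.5493 -0.2806  0.04  ]
c1 [ 0.5263 -0.1403  0.04  ]
c2 [ 0.4933 -0.3201  0.04  ]
c3 [ 0.7072 -0.172   0.04  ]
lid [ 0.565  -0.1936  0.072 ]
pa rim [[361.0, 212.0], [359.0, 198.0], [351.0, 186.0], [339.0, 178.0], [324.0, 175.0], [309.0, 178.0], [297.0, 186.0], [289.0, 198.0], [287.0, 212.0]]
```

View pics/w4b.png

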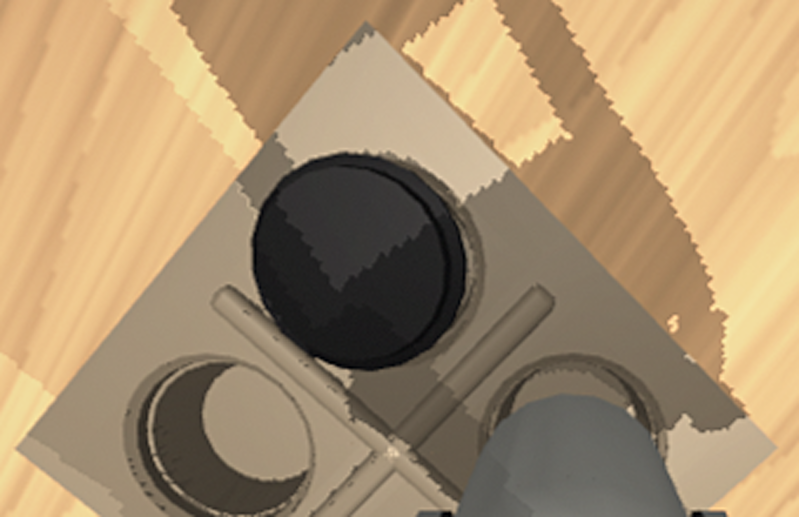

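Run:
```python
from h import *
c=optics.camera("wrist")
a,b,d=[onz(c,*u,.04) for u in [(236.6,28.9),(86.4,210.6),(410.6,210.6)]]
m=(b+d)/2;o=onz(c,247.2,212.3,.046);print(a,b,d,m,o,np.linalg.norm(b-a),np.linalg.norm(d-a))
v=d-a+0;yaw=np.arctan2(v[1],v[0]);print(np.degrees(yaw))
for cen in(m,o):
  for y in (yaw,np.radians(-9.8)):
    k=.043*(np.cos(y)-np.sin(y)),.043*(np.sin(y)+np.cos(y));print("pa",cen[0]+k[0],cen[1]+k[1],"pb",cen[0]-k[0],cen[1]-k[1])
s=sensors.sense();print(s["eef_pos"])
```

```text
[ 0.52457328 -0.13933249  0.04      ] [ 0.49276963 -0.32238979  0.04      ] [ 0.70702114 -0.17103603  0.04      ] [ 0.59989538 -0.24671291  0.04      ] [ 0.59999078 -0.24613966  0.046     ] 0.1857994788157997 0.18518189882072453
-9.857723271388997
pa 0.6496222222262785 -0.21170945783635167 pb 0.5501685463351872 -0.2817163600085644
pa 0.6495869323796624 -0.21165937775180738 pb 0.5502038361818034 -0.2817664400931087
pa 0.649717621348022 -0.21113620433843241 pb 0.5502639454569307 -0.28114310651064517
pa 0.6496823315014059 -0.21108612425388812 pb 0.5502992353035469 -0.28119318659518944
[ 0.64747169 -0.21048427  0.12164668]
```

```bash
python3 -m handwheel '[{"tx":-0.08,"ty":0.05,"tz":0.4,"rx":0,"ry":0,"rz":0,"jaw":45},{"tx":0,"ty":0,"tz":0.6,"rx":0,"ry":0,"rz":0,"jaw":45},{"tx":0,"ty":0,"tz":0.3,"rx":0,"ry":0,"rz":0,"jaw":45},{"tx":0,"ty":0,"tz":0,"rx":0,"ry":0,"rz":0,"jaw":45},{"tx":0,"ty":0,"tz":0,"rx":0,"ry":0,"rz":0,"jaw":45}]'
python3 plan.py 0.6497 -0.2115 0.046 35.2|head -3
python3 - <<'E'
from h import *
for n in ("scene","wrist"):
  c=optics.camera(n)
  if n=="scene": cv2.imwrite("pics/scene5z.png",cv2.resize(c["img"][200:300,200:300],None,fx=6,fy=6,interpolation=cv2.INTER_CUBIC))
  else: cv2.imwrite(f"pics/{n}5.png",c["img"])
print(sensors.sense()["eef_pos"])
E
```

```text
time_s: 7.4
eef_pos: [0.649, -0.2119, 0.0879]
tcp_rot: [[-0.576, 0.817, -0.001], [0.817, 0.576, 0.001], [0.001, -0.001, -1.0]]
force: [0.3, -0.1, -2.4]
finger_gap: 0.603
t 7.4 p [ 0.649  -0.2119  0.0879] jaw ang 35.2 gap 51.5 tilt [-0.001  0.001 -1.   ] F [ 0.3 -0.1 -2.4]
d world mm [  0.7   0.4 -41.9] turn rz -0.0
d tool units now [-0.01  0.04  1.68]
[ 0.64969741 -0.21220628  0.08927802]
```

View pics/wrist5.png

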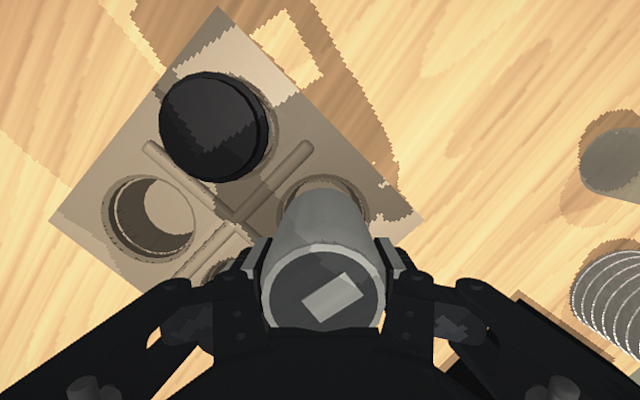

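View pics/scene5z.png

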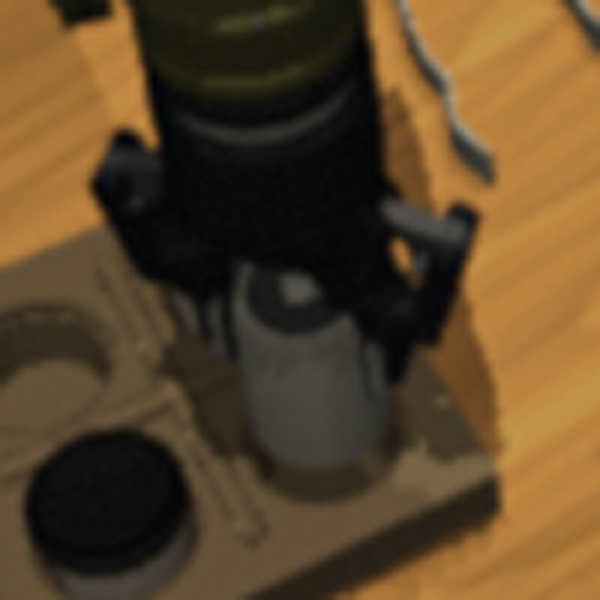

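```bash
python3 -m handwheel '[{"tx":0,"ty":0.02,"tz":0.3,"rx":0,"ry":0,"rz":0,"jaw":45},{"tx":0,"ty":0,"tz":0.4,"rx":0,"ry":0,"rz":0,"jaw":45},{"tx":0,"ty":0,"tz":0.4,"rx":0,"ry":0,"rz":0,"jaw":45},{"tx":0,"ty":0,"tz":0.2,"rx":0,"ry":0,"rz":0,"jaw":45},{"tx":0,"ty":0,"tz":0,"rx":0,"ry":0,"rz":0,"jaw":45}]'
python3 -m handwheel '[{"tx":0,"ty":0,"tz":0.1,"rx":0,"ry":0,"rz":0,"jaw":45},{"tx":0,"ty":0,"tz":0,"rx":0,"ry":0,"rz":0,"jaw":45}]'
```

```text
time_s: 8.0
eef_pos: [0.6486, -0.2113, 0.0543]
tcp_rot: [[-0.576, 0.817, -0.003], [0.817, 0.576, 0.001], [0.003, -0.002, -1.0]]
force: [0.2, 0.7, -2.5]
finger_gap: 0.608
time_s: 8.2
eef_pos: [0.6498, -0.2118, 0.0538]
tcp_rot: [[-0.576, 0.817, 0.0], [0.817, 0.576, -0.0], [-0.0, 0.0, -1.0]]
force: [0.5, -0.5, -1.9]
finger_gap: 0.608
```

```bash
python3 -m handwheel '[{"tx":0,"ty":0,"tz":0.1,"rx":0,"ry":0,"rz":0,"jaw":45},{"tx":0,"ty":0,"tz":0.1,"rx":0,"ry":0,"rz":0,"jaw":45},{"tx":0,"ty":0,"tz":0,"rx":0,"ry":0,"rz":0,"jaw":45}]'
python3 -m handwheel '[{"tx":0,"ty":0,"tz":0.1,"rx":0,"ry":0,"rz":0,"jaw":45},{"tx":0,"ty":0,"tz":0,"rx":0,"ry":0,"rz":0,"jaw":45}]'
```

```text
time_s: 8.5
eef_pos: [0.6495, -0.2116, 0.0484]
tcp_rot: [[-0.576, 0.817, -0.001], [0.817, 0.576, 0.0], [0.001, -0.0, -1.0]]
force: [-0.3, -0.1, -3.2]
finger_gap: 0.607
time_s: 8.7
eef_pos: [0.6495, -0.2117, 0.0459]
tcp_rot: [[-0.576, 0.817, -0.001], [0.817, 0.576, 0.0], [0.0, -0.0, -1.0]]
force: [0.4, -1.2, -1.9]
finger_gap: 0.607
```

```bash
python3 -m handwheel '[{"tx":0,"ty":0,"tz":0.06,"rx":0,"ry":0,"rz":0,"jaw":45},{"tx":0,"ty":0,"tz":0,"rx":0,"ry":0,"rz":0,"jaw":45}]'
python3 -m handwheel '[{"tx":0,"ty":0,"tz":0.06,"rx":0,"ry":0,"rz":0,"jaw":45},{"tx":0,"ty":0,"tz":0,"rx":0,"ry":0,"rz":0,"jaw":45}]'
```

```text
time_s: 8.9
eef_pos: [0.6499, -0.2118, 0.045]
tcp_rot: [[-0.576, 0.817, 0.0], [0.817, 0.576, -0.0], [-0.0, 0.0, -1.0]]
force: [-0.7, -0.7, -1.6]
finger_gap: 0.609
time_s: 9.1
eef_pos: [0.6501, -0.2119, 0.045]
tcp_rot: [[-0.577, 0.817, 0.0], [0.817, 0.577, -0.0], [-0.0, -0.0, -1.0]]
force: [-3.1, 1.6, 5.5]
finger_gap: 0.603
```

```bash
python3 -m handwheel '[{"tx":0,"ty":0,"tz":0,"rx":0,"ry":0,"rz":0,"jaw":72},{"tx":0,"ty":0,"tz":0,"rx":0,"ry":0,"rz":0,"jaw":72},{"tx":0,"ty":0,"tz":0,"rx":0,"ry":0,"rz":0,"jaw":72}]'
python3 -m handwheel '[{"tx":0,"ty":0,"tz":-0.4,"rx":0,"ry":0,"rz":0,"jaw":72},{"tx":0,"ty":0,"tz":-1,"rx":0,"ry":0,"rz":0,"jaw":72},{"tx":0,"ty":0,"tz":-1,"rx":0,"ry":0,"rz":0,"jaw":72},{"tx":0,"ty":0,"tz":-1,"rx":0,"ry":0,"rz":0,"jaw":72},{"tx":0,"ty":0,"tz":-1,"rx":0,"ry":0,"rz":0,"jaw":72}]'
python3 plan.py 0.3715 -0.3262 0.155 35.2|head -4
python3 - <<'E'
from h import *
c=optics.camera("wrist");cv2.imwrite(f"pics/wrist6.png",c["img"])
print(sensors.sense()["joints"].round(2))
E
```

```text
time_s: 9.4
eef_pos: [0.6498, -0.2118, 0.0433]
tcp_rot: [[-0.576, 0.817, 0.0], [0.817, 0.576, -0.0], [-0.0, 0.0, -1.0]]
force: [0.8, -0.6, 0.8]
finger_gap: 0.84
time_s: 9.9
eef_pos: [0.6499, -0.2117, 0.1551]
tcp_rot: [[-0.576, 0.817, 0.001], [0.817, 0.576, -0.0], [-0.001, 0.0, -1.0]]
force: [0.2, -0.1, -0.2]
finger_gap: 0.845
t 9.9 p [ 0.6499 -0.2117  0.1551] jaw ang 35.2 gap 72.2 tilt [ 0.001 -0.    -1.   ] F [ 0.2 -0.1 -0.2]
d world mm [-2.784e+02 -1.145e+02 -1.000e-01] turn rz 0.0
d tool units now [  2.68 -11.74  -0.  ]
d tool units after turn [ 2.680e+00 -1.174e+01  1.000e-02]
[-0.39  0.25  1.63  0.    1.25 -1.01]
```

View pics/wrist6.png

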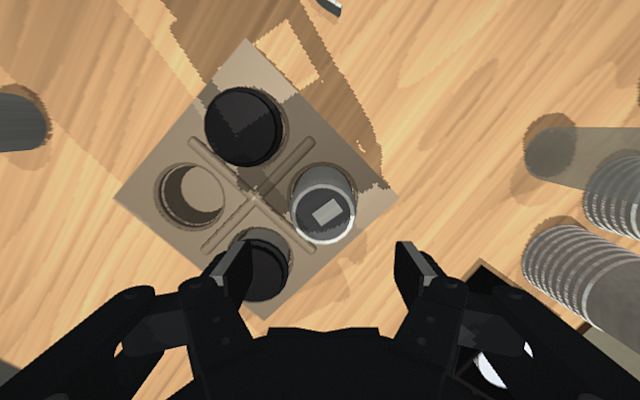

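```bash
python3 -m handwheel '[{"tx":0.1,"ty":-0.5,"tz":0,"rx":0,"ry":0,"rz":0,"jaw":85},{"tx":0.2,"ty":-1,"tz":0,"rx":0,"ry":0,"rz":0,"jaw":85},{"tx":0.2,"ty":-1,"tz":0,"rx":0,"ry":0,"rz":0,"jaw":85},{"tx":0.2,"ty":-1,"tz":0,"rx":0,"ry":0,"rz":0,"jaw":85},{"tx":0.2,"ty":-1,"tz":0,"rx":0,"ry":0,"rz":0,"jaw":85}]'
python3 -m handwheel '[{"tx":0.2,"ty":-1,"tz":0,"rx":0,"ry":0,"rz":0,"jaw":85},{"tx":0.2,"ty":-1,"tz":0,"rx":0,"ry":0,"rz":0,"jaw":85},{"tx":0.2,"ty":-1,"tz":0,"rx":0,"ry":0,"rz":0,"jaw":85},{"tx":0.2,"ty":-1,"tz":0,"rx":0,"ry":0,"rz":0,"jaw":85},{"tx":0.2,"ty":-1,"tz":0,"rx":0,"ry":0,"rz":0,"jaw":85}]'
python3 plan.py 0.3715 -0.3262 0.155 35.2|head -3
python3 - <<'E'
from h import *
c=optics.camera("wrist");cv2.imwrite(f"pics/wrist7.png",c["img"])
print(proj(c,[.3715,-.3262,.088]))
E
```

```text
time_s: 10.45
eef_pos: [0.5423, -0.2582, 0.1514]
tcp_rot: [[-0.576, 0.817, -0.003], [0.817, 0.576, 0.001], [0.003, -0.002, -1.0]]
force: [-0.5, 0.2, 0.2]
finger_gap: 0.996
time_s: 10.95
eef_pos: [0.4258, -0.3095, 0.1515]
tcp_rot: [[-0.576, 0.817, -0.002], [0.817, 0.576, 0.002], [0.003, -0.001, -1.0]]
force: [-0.0, -0.4, 0.5]
finger_gap: 0.995
t 10.95 p [ 0.4258 -0.3095  0.1515] jaw ang 35.2 gap 85.0 tilt [-0.002  0.002 -1.   ] F [-0.  -0.4  0.5]
d world mm [-54.3 -16.7   3.5] turn rz -0.0
d tool units now [ 0.71 -2.16 -0.13]
[248.8151783  191.92134679]
```

View pics/wrist7.png

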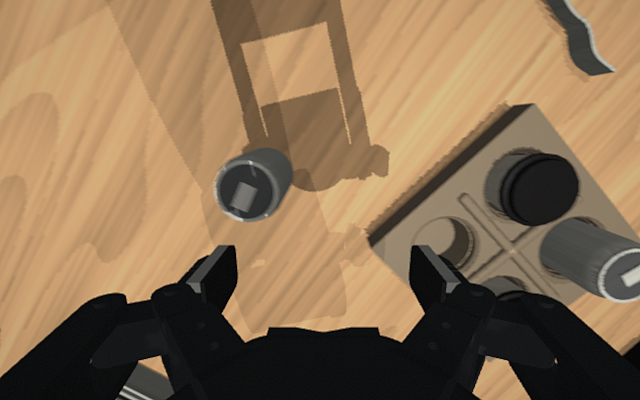

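```bash
python3 - <<'E'
from h import *
c=optics.camera("wrist");im=c["img"]
cv2.imwrite("pics/w7z.png",cv2.resize(im[140:230,200:300],None,fx=6,fy=6))
print(onz(c,245,193,.088))
E
python3 -m handwheel '[{"tx":0.4,"ty":-1,"tz":0,"rx":0,"ry":0,"rz":0,"jaw":85},{"tx":0.3,"ty":-0.9,"tz":0,"rx":0,"ry":0,"rz":0,"jaw":85},{"tx":0,"ty":-0.2,"tz":0,"rx":0,"ry":0,"rz":0,"jaw":85},{"tx":0,"ty":0,"tz":0,"rx":0,"ry":0,"rz":0,"jaw":85}]'
python3 - <<'E'
from h import *
c=optics.camera("wrist");cv2.imwrite(f"pics/wrist8.png",c["img"])
print(sensors.sense()["eef_pos"])
print(proj(c,[.3715,-.3262,.088]))
E
```

```text
[ 0.36689705 -0.32941317  0.088     ]
time_s: 11.45
eef_pos: [0.3749, -0.3256, 0.1526]
tcp_rot: [[-0.575, 0.818, -0.0], [0.818, 0.575, 0.001], [0.001, 0.0, -1.0]]
force: [0.5, -0.2, 0.3]
finger_gap: 0.993
[ 0.37544059 -0.32556582  0.15288242]
[318.44275615 212.451125  ]
```

View pics/wrist8.png

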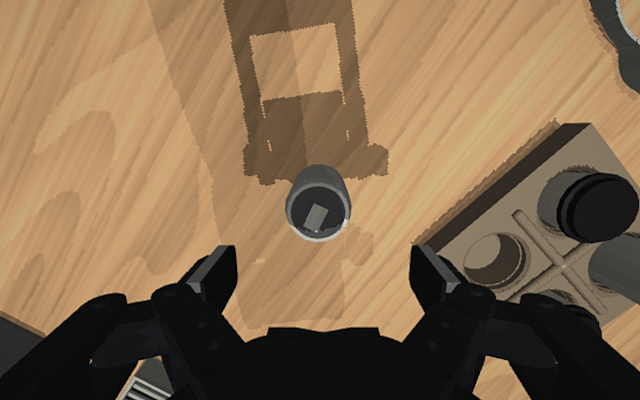

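View pics/w7z.png

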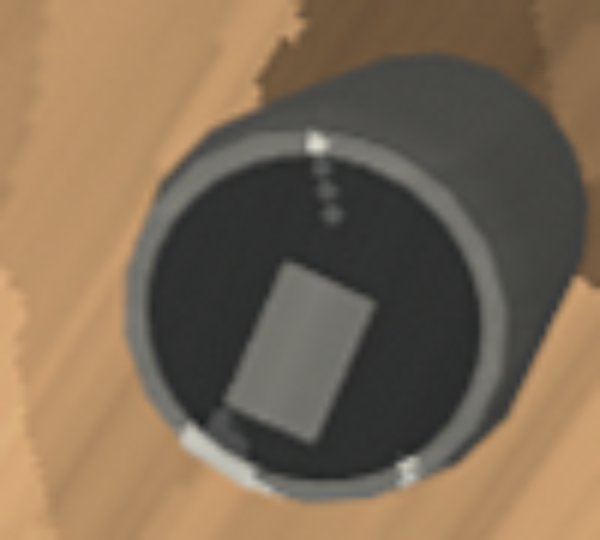

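```bash
python3 -m handwheel '[{"tx":0.07,"ty":-0.14,"tz":0.5,"rx":0,"ry":0,"rz":0,"jaw":85},{"tx":0,"ty":0,"tz":1,"rx":0,"ry":0,"rz":0,"jaw":85},{"tx":0,"ty":0,"tz":1,"rx":0,"ry":0,"rz":0,"jaw":85},{"tx":0,"ty":0,"tz":1,"rx":0,"ry":0,"rz":0,"jaw":85},{"tx":0,"ty":0,"tz":0.8,"rx":0,"ry":0,"rz":0,"jaw":85}]'
python3 -m handwheel '[{"tx":0,"ty":0,"tz":0.3,"rx":0,"ry":0,"rz":0,"jaw":85},{"tx":0,"ty":0,"tz":0,"rx":0,"ry":0,"rz":0,"jaw":85}]'
python3 plan.py 0.3715 -0.3262 0.039 35.2|head -3
```

```text
time_s: 12.0
eef_pos: [0.3711, -0.3251, 0.0432]
tcp_rot: [[-0.577, 0.817, -0.002], [0.817, 0.577, 0.002], [0.003, -0.0, -1.0]]
force: [0.1, 0.1, 0.2]
finger_gap: 0.995
time_s: 12.2
eef_pos: [0.3708, -0.3251, 0.0364]
tcp_rot: [[-0.577, 0.817, -0.002], [0.817, 0.577, 0.003], [0.004, -0.0, -1.0]]
force: [-0.3, -0.4, -0.3]
finger_gap: 0.999
t 12.2 p [ 0.3708 -0.3251  0.0364] jaw ang 35.2 gap 85.3 tilt [-0.002  0.003 -1.   ] F [-0.3 -0.4 -0.3]
d world mm [ 0.7 -1.1  2.6] turn rz 0.0
d tool units now [-0.05 -0.   -0.1 ]
```

```bash
python3 -m handwheel '[{"tx":-0.05,"ty":0,"tz":-0.05,"rx":0,"ry":0,"rz":0,"jaw":45},{"tx":0,"ty":0,"tz":0,"rx":0,"ry":0,"rz":0,"jaw":45},{"tx":0,"ty":0,"tz":0,"rx":0,"ry":0,"rz":0,"jaw":45},{"tx":0,"ty":0,"tz":0,"rx":0,"ry":0,"rz":0,"jaw":45},{"tx":0,"ty":0,"tz":0,"rx":0,"ry":0,"rz":0,"jaw":45}]'
python3 -m handwheel '[{"tx":0,"ty":0,"tz":0,"rx":0,"ry":0,"rz":0,"jaw":45}]'
python3 -m handwheel '[{"tx":0,"ty":0,"tz":-0.3,"rx":0,"ry":0,"rz":0,"jaw":45},{"tx":0,"ty":0,"tz":-0.7,"rx":0,"ry":0,"rz":0,"jaw":45},{"tx":0,"ty":0,"tz":-1,"rx":0,"ry":0,"rz":0,"jaw":45},{"tx":0,"ty":0,"tz":-1,"rx":0,"ry":0,"rz":0,"jaw":45},{"tx":0,"ty":0,"tz":-0.6,"rx":0,"ry":0,"rz":0,"jaw":45}]'
python3 plan.py 0.5502 -0.2815 0.125 35.2
python3 - <<'E'
from h import *
c=optics.camera("wrist");cv2.imwrite(f"pics/wrist9.png",c["img"])
s=sensors.sense();p=s["eef_pos"];R=s["tcp_rot"];print(p)
o=p-R[:,2]*(.088-.041);print([proj(c,o+.0235*v).round(1) for v in (R[:,0],R[:,1],-R[:,1])])
E
```

```text
time_s: 12.7
eef_pos: [0.3731, -0.3285, 0.0414]
tcp_rot: [[-0.576, 0.817, 0.002], [0.817, 0.576, -0.002], [-0.003, 0.0, -1.0]]
force: [-0.6, 0.2, 6.0]
finger_gap: 0.607
time_s: 12.8
eef_pos: [0.3732, -0.3285, 0.0414]
tcp_rot: [[-0.576, 0.817, 0.002], [0.817, 0.576, -0.002], [-0.003, 0.0, -1.0]]
force: [-0.8, 0.0, 5.2]
finger_gap: 0.612
time_s: 13.3
eef_pos: [0.3726, -0.3278, 0.1316]
tcp_rot: [[-0.576, 0.817, 0.002], [0.817, 0.576, -0.002], [-0.002, 0.0, -1.0]]
force: [-0.4, -0.6, -1.3]
finger_gap: 0.612
t 13.3 p [ 0.3726 -0.3278  0.1316] jaw ang 35.2 gap 52.3 tilt [ 0.002 -0.002 -1.   ] F [-0.4 -0.6 -1.3]
d world mm [177.6  46.3  -6.6] turn rz 0.0
d tool units now [-2.58  6.87  0.27]
d tool units after turn [-2.58  6.87  0.26]
0 of 7 [-0.37  0.98  0.04] rz 0.0
1 of 7 [-0.37  0.98  0.04] rz 0
[ 0.37347365 -0.32874872  0.13379638]
[array([322.9, 251.2]), array([386.1, 309.5]), array([259.7, 309.5])]
```

View pics/wrist9.png

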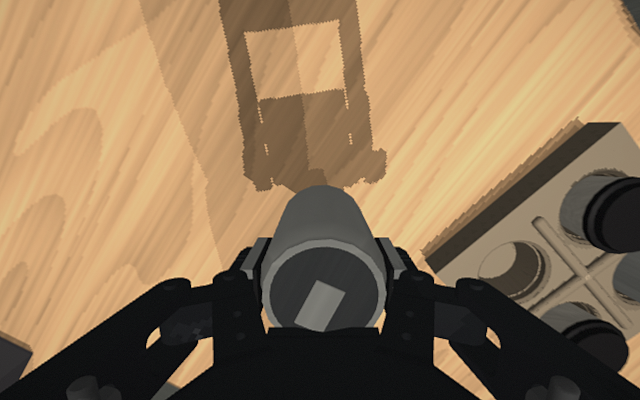

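```bash
python3 -m handwheel '[{"tx":-0.2,"ty":0.5,"tz":0,"rx":0,"ry":0,"rz":0,"jaw":45},{"tx":-0.4,"ty":1,"tz":0,"rx":0,"ry":0,"rz":0,"jaw":45},{"tx":-0.4,"ty":1,"tz":0,"rx":0,"ry":0,"rz":0,"jaw":45},{"tx":-0.4,"ty":1,"tz":0,"rx":0,"ry":0,"rz":0,"jaw":45},{"tx":-0.4,"ty":1,"tz":0,"rx":0,"ry":0,"rz":0,"jaw":45}]'
python3 -m handwheel '[{"tx":-0.4,"ty":1,"tz":0,"rx":0,"ry":0,"rz":0,"jaw":45},{"tx":-0.3,"ty":1,"tz":0,"rx":0,"ry":0,"rz":0,"jaw":45},{"tx":0,"ty":0.4,"tz":0.4,"rx":0,"ry":0,"rz":0,"jaw":45},{"tx":0,"ty":0,"tz":0.5,"rx":0,"ry":0,"rz":0,"jaw":45},{"tx":0,"ty":0,"tz":0,"rx":0,"ry":0,"rz":0,"jaw":45}]'
python3 -m handwheel '[{"tx":0,"ty":0,"tz":0.3,"rx":0,"ry":0,"rz":0,"jaw":45},{"tx":0,"ty":0,"tz":0,"rx":0,"ry":0,"rz":0,"jaw":45},{"tx":0,"ty":0,"tz":0,"rx":0,"ry":0,"rz":0,"jaw":45}]'
python3 plan.py 0.5508 -0.2823 0.087 35.2 | head -3
python3 - <<'E'
from h import *
c=optics.camera("wrist");cv2.imwrite(f"pics/wrist10.png",c["img"])
E
```

```text
time_s: 13.85
eef_pos: [0.4908, -0.2978, 0.127]
tcp_rot: [[-0.577, 0.817, -0.003], [0.817, 0.577, 0.002], [0.004, -0.001, -1.0]]
force: [-1.1, 0.0, -1.5]
finger_gap: 0.611
time_s: 14.35
eef_pos: [0.5464, -0.2774, 0.1023]
tcp_rot: [[-0.577, 0.817, -0.007], [0.817, 0.577, 0.004], [0.007, -0.003, -1.0]]
force: [-0.4, -0.9, -1.3]
finger_gap: 0.611
time_s: 14.65
eef_pos: [0.5486, -0.2794, 0.0996]
tcp_rot: [[-0.576, 0.818, -0.0], [0.818, 0.576, 0.0], [0.0, -0.0, -1.0]]
force: [-0.7, -0.0, -2.0]
finger_gap: 0.609
t 14.65 p [ 0.5486 -0.2794  0.0996] jaw ang 35.1 gap 52.0 tilt [-0.  0. -1.] F [-0.7 -0.  -2. ]
d world mm [  2.2  -2.9 -12.6] turn rz -0.1
d tool units now [-0.15  0.01  0.5 ]
```

View pics/wrist10.png

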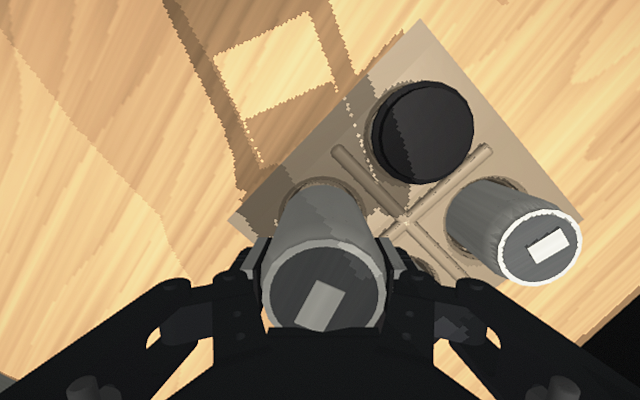

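```bash
python3 -m handwheel '[{"tx":-0.14,"ty":0,"tz":0.3,"rx":0,"ry":0,"rz":0,"jaw":45},{"tx":0,"ty":0,"tz":0.1,"rx":0,"ry":0,"rz":0,"jaw":45},{"tx":0,"ty":0,"tz":0,"rx":0,"ry":0,"rz":0,"jaw":45},{"tx":0,"ty":0,"tz":0,"rx":0,"ry":0,"rz":0,"jaw":45}]'
python3 plan.py 0.5508 -0.2823 0.046 35.2 | head -3
python3 - <<'E'
from h import *
c=optics.camera("wrist")
im=c["img"];cv2.imwrite("pics/w11.png",cv2.resize(im[140:340,220:420],None,fx=3,fy=3,interpolation=cv2.INTER_CUBIC))
a,b=[.5502,-.2815]
print([proj(c,np.array([a,b,.04])+.03*np.array([np.cos(t),np.sin(t),0])).round(0).tolist() for t in np.radians(np.arange(35.2,35.2+181,45))])
c=optics.camera("scene");cv2.imwrite("pics/s11.png",cv2.resize(c["img"][200:300,170:270],None,fx=6,fy=6,interpolation=cv2.INTER_CUBIC))
E
```

```text
time_s: 15.1
eef_pos: [0.5511, -0.2819, 0.0894]
tcp_rot: [[-0.576, 0.817, -0.0], [0.817, 0.576, 0.0], [0.0, -0.0, -1.0]]
force: [-0.3, -0.9, -0.9]
finger_gap: 0.61
t 15.1 p [ 0.5511 -0.2819  0.0894] jaw ang 35.2 gap 52.1 tilt [-0.  0. -1.] F [-0.3 -0.9 -0.9]
d world mm [ -0.3  -0.4 -43.4] turn rz 0.0
d tool units now [-0.01 -0.02  1.74]
[[365.0, 220.0], [353.0, 190.0], [322.0, 177.0], [291.0, 190.0], [279.0, 220.0]]
```

View pics/w11.png

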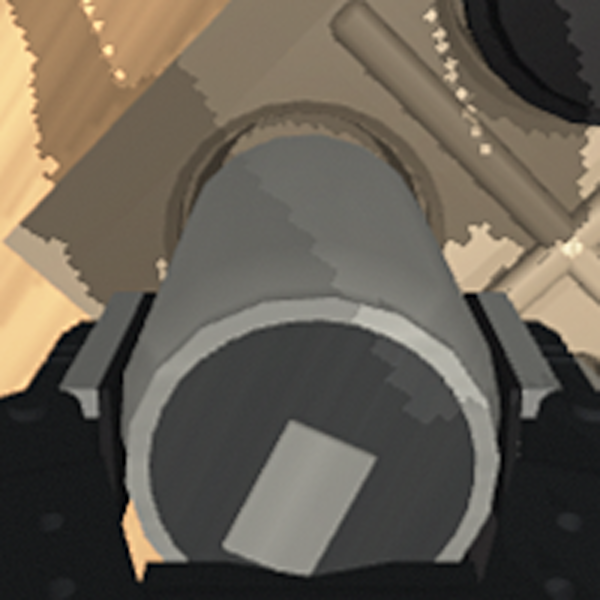

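View pics/s11.png

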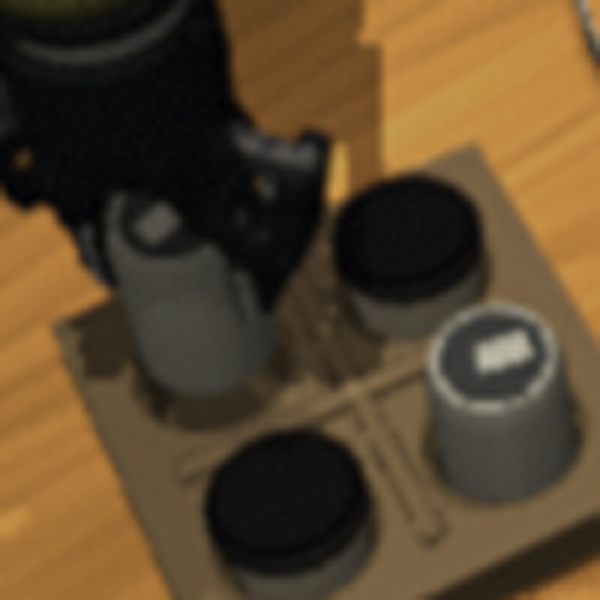

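```bash
python3 -m handwheel '[{"tx":0,"ty":0,"tz":0.3,"rx":0,"ry":0,"rz":0,"jaw":45},{"tx":0,"ty":0,"tz":0.4,"rx":0,"ry":0,"rz":0,"jaw":45},{"tx":0,"ty":0,"tz":0.4,"rx":0,"ry":0,"rz":0,"jaw":45},{"tx":0,"ty":0,"tz":0.25,"rx":0,"ry":0,"rz":0,"jaw":45},{"tx":0,"ty":0,"tz":0,"rx":0,"ry":0,"rz":0,"jaw":45}]'
python3 -m handwheel '[{"tx":0,"ty":0,"tz":0.1,"rx":0,"ry":0,"rz":0,"jaw":45},{"tx":0,"ty":0,"tz":0,"rx":0,"ry":0,"rz":0,"jaw":45}]'
```

```text
time_s: 15.7
eef_pos: [0.55, -0.2812, 0.0537]
tcp_rot: [[-0.576, 0.817, -0.003], [0.817, 0.576, 0.002], [0.003, -0.001, -1.0]]
force: [0.1, 0.9, -1.4]
finger_gap: 0.61
time_s: 15.9
eef_pos: [0.5512, -0.2819, 0.0533]
tcp_rot: [[-0.576, 0.817, 0.0], [0.817, 0.576, -0.0], [-0.0, 0.0, -1.0]]
force: [-0.3, 0.2, -1.5]
finger_gap: 0.61
```

```bash
python3 -m handwheel '[{"tx":0,"ty":0,"tz":0.15,"rx":0,"ry":0,"rz":0,"jaw":45},{"tx":0,"ty":0,"tz":0.1,"rx":0,"ry":0,"rz":0,"jaw":45},{"tx":0,"ty":0,"tz":0,"rx":0,"ry":0,"rz":0,"jaw":45}]'
python3 -m handwheel '[{"tx":0,"ty":0,"tz":0.06,"rx":0,"ry":0,"rz":0,"jaw":45},{"tx":0,"ty":0,"tz":0,"rx":0,"ry":0,"rz":0,"jaw":45}]'
python3 -m handwheel '[{"tx":0,"ty":0,"tz":0.06,"rx":0,"ry":0,"rz":0,"jaw":45},{"tx":0,"ty":0,"tz":0,"rx":0,"ry":0,"rz":0,"jaw":45}]'
```

```text
time_s: 16.2
eef_pos: [0.5509, -0.2817, 0.0466]
tcp_rot: [[-0.576, 0.817, -0.001], [0.817, 0.576, 0.0], [0.001, -0.0, -1.0]]
force: [0.6, 0.2, -0.4]
finger_gap: 0.607
time_s: 16.4
eef_pos: [0.5512, -0.2819, 0.0456]
tcp_rot: [[-0.576, 0.817, 0.0], [0.817, 0.576, -0.0], [-0.0, 0.0, -1.0]]
force: [0.1, -0.0, -0.3]
finger_gap: 0.611
time_s: 16.6
eef_pos: [0.5515, -0.2822, 0.0455]
tcp_rot: [[-0.577, 0.817, 0.0], [0.817, 0.577, -0.0], [-0.0, -0.0, -1.0]]
force: [-2.2, 1.8, 5.2]
finger_gap: 0.608
```

```bash
python3 -m handwheel '[{"tx":0,"ty":0,"tz":0,"rx":0,"ry":0,"rz":0,"jaw":72},{"tx":0,"ty":0,"tz":0,"rx":0,"ry":0,"rz":0,"jaw":72},{"tx":0,"ty":0,"tz":0,"rx":0,"ry":0,"rz":0,"jaw":72}]'
python3 -m handwheel '[{"tx":0,"ty":0,"tz":-0.4,"rx":0,"ry":0,"rz":0,"jaw":72},{"tx":0,"ty":0,"tz":-1,"rx":0,"ry":0,"rz":0,"jaw":72},{"tx":0,"ty":0,"tz":-1,"rx":0,"ry":0,"rz":0,"jaw":72},{"tx":0,"ty":0,"tz":-1,"rx":0,"ry":0,"rz":0,"jaw":72},{"tx":0,"ty":0,"tz":-1,"rx":0,"ry":0,"rz":0,"jaw":72}]'
python3 plan.py 0.459 -0.0133 0.155 80
```

```text
time_s: 16.9
eef_pos: [0.5512, -0.2819, 0.0441]
tcp_rot: [[-0.576, 0.817, 0.0], [0.817, 0.576, -0.0], [-0.0, 0.0, -1.0]]
force: [-1.1, 0.0, -1.0]
finger_gap: 0.843
time_s: 17.4
eef_pos: [0.5512, -0.2819, 0.1559]
tcp_rot: [[-0.576, 0.817, 0.001], [0.817, 0.576, -0.0], [-0.001, 0.0, -1.0]]
force: [-0.0, -0.2, -0.3]
finger_gap: 0.841
t 17.4 p [ 0.5512 -0.2819  0.1559] jaw ang 35.2 gap 71.8 tilt [ 0.001 -0.    -1.   ] F [-0.  -0.2 -0.3]
d world mm [-92.2 268.6  -0.9] turn rz -44.8
d tool units now [10.91  3.18  0.03]
d tool units after turn [5.5  9.94 0.03]
0 of 11 [0.99 0.29 0.  ] rz -7.47
1 of 11 [0.95 0.42 0.  ] rz -7.47
2 of 11 [0.88 0.53 0.  ] rz -7.47
3 of 11 [0.81 0.65 0.  ] rz -7.47
4 of 11 [0.72 0.74 0.  ] rz -7.47
5 of 11 [0.61 0.83 0.  ] rz -7.47
6 of 11 [0.5 0.9 0. ] rz 0
```

```bash
python3 -m handwheel '[{"tx":0.9,"ty":0.3,"tz":0,"rx":0,"ry":0,"rz":-7.5,"jaw":85},{"tx":0.9,"ty":0.4,"tz":0,"rx":0,"ry":0,"rz":-7.5,"jaw":85},{"tx":0.9,"ty":0.5,"tz":0,"rx":0,"ry":0,"rz":-7.5,"jaw":85},{"tx":0.8,"ty":0.6,"tz":0,"rx":0,"ry":0,"rz":-7.5,"jaw":85},{"tx":0.7,"ty":0.7,"tz":0,"rx":0,"ry":0,"rz":-7.5,"jaw":85}]'
python3 -m handwheel '[{"tx":0.6,"ty":0.8,"tz":0,"rx":0,"ry":0,"rz":-7.3,"jaw":85},{"tx":0.5,"ty":0.9,"tz":0,"rx":0,"ry":0,"rz":0,"jaw":85},{"tx":0.5,"ty":0.9,"tz":0,"rx":0,"ry":0,"rz":0,"jaw":85},{"tx":0.5,"ty":0.9,"tz":0,"rx":0,"ry":0,"rz":0,"jaw":85},{"tx":0.4,"ty":0.8,"tz":0,"rx":0,"ry":0,"rz":0,"jaw":85}]'
python3 -m handwheel '[{"tx":0,"ty":0,"tz":0,"rx":0,"ry":0,"rz":0,"jaw":85},{"tx":0,"ty":0,"tz":0,"rx":0,"ry":0,"rz":0,"jaw":85}]'
python3 plan.py 0.459 -0.0133 0.155 80 | head -3
python3 - <<'E'
from h import *
c=optics.camera("wrist");cv2.imwrite(f"pics/wrist12.png",c["img"])
c=optics.camera("top");cv2.imwrite(f"pics/top12.png",c["img"])
E
```

```text
time_s: 17.9
eef_pos: [0.5094, -0.1644, 0.1549]
tcp_rot: [[-0.956, 0.292, 0.001], [0.292, 0.956, -0.0], [-0.001, -0.0, -1.0]]
force: [-0.6, 1.4, 0.3]
finger_gap: 0.992
time_s: 18.4
eef_pos: [0.4694, -0.0463, 0.1548]
tcp_rot: [[-0.985, 0.173, 0.001], [0.173, 0.985, -0.0], [-0.001, 0.0, -1.0]]
force: [0.7, -0.6, 0.4]
finger_gap: 0.997
time_s: 18.6
eef_pos: [0.47, -0.0473, 0.1548]
tcp_rot: [[-0.985, 0.173, 0.001], [0.173, 0.985, -0.001], [-0.001, -0.0, -1.0]]
force: [0.8, 0.0, -0.1]
finger_gap: 0.992
t 18.6 p [ 0.47   -0.0473  0.1548] jaw ang 80.1 gap 84.7 tilt [ 0.001 -0.001 -1.   ] F [ 0.8  0.  -0.1]
d world mm [-11.   34.    0.2] turn rz 0.1
d tool units now [ 0.67  1.26 -0.01]
```

View pics/wrist12.png

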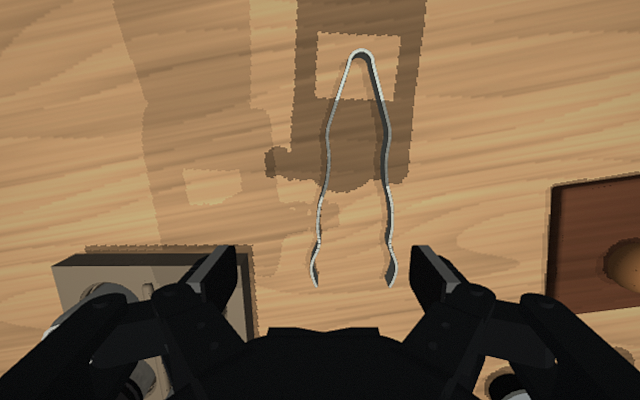

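View pics/top12.png

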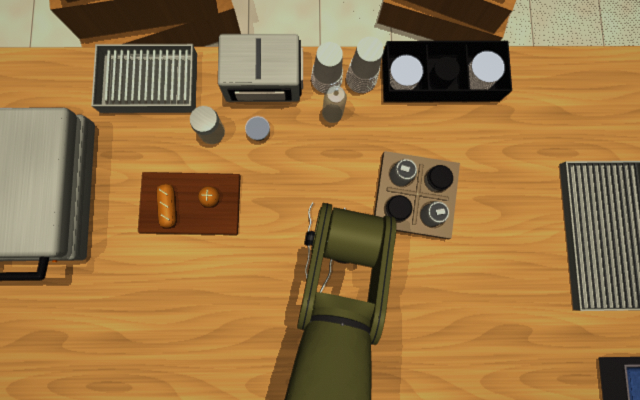

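Run:
```python
from h import *
im=cv2.imread("pics/wrist12.png");cv2.imwrite("pics/w12z.png",cv2.resize(im[40:300,290:420],None,fx=2.3,fy=2.3,interpolation=cv2.INTER_CUBIC))
```

```text
(no output)
```

View pics/w12z.png

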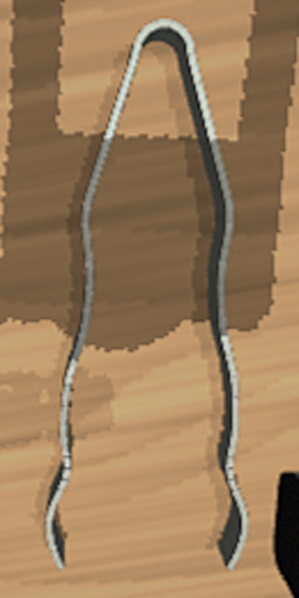

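```bash
python3 - <<'E'
from h import *
c=optics.camera("wrist")
q=lambda x,y:onz(c,(x+.5)/2.3-.5+290,(y+.5)/2.3-.5+40,.024)
B,L,Rr,wl,wr=q(165,20),q(62,568),q(232,568),q(91,268),q(221,272)
M=(L+Rr)/2;a=M-B;n=a/np.linalg.norm(a);print("len",np.linalg.norm(a),np.degrees(np.arctan2(a[1],a[0])),"gap",np.linalg.norm(L-Rr))
print("bend",B,"mid",M);print("origin from bend",B+n*.106,"from tips",M-n*.125,"waists",wl,wr,(wl+wr)/2,np.linalg.norm(wl-wr))
E
python3 plan.py 0.459 -0.0133 0.155 80 | head -1
```

```text
len 0.22941714047640413 -10.1217459944453 gap 0.0785541432725378
bend [0.35025494 0.00677851 0.024     ] mid [ 0.57610156 -0.03353934  0.024     ]
origin from bend [ 0.45460522 -0.01184997  0.024     ] from tips [ 0.45304699 -0.01157179  0.024     ] waists [ 0.43582339 -0.03579198  0.024     ] [0.44668097 0.01624735 0.024     ] [ 0.44125218 -0.00977231  0.024     ] 0.05315993384913847
t 18.75 p [ 0.4701 -0.0481  0.1544] jaw ang 80.0 gap 85.0 tilt [ 0.001 -0.    -1.   ] F [-0.9  0.3  0.3]
```

```bash
python3 -m handwheel '[{"tx":0.5,"ty":0.7,"tz":0.2,"rx":0,"ry":0,"rz":0,"jaw":85},{"tx":0.38,"ty":0.61,"tz":0.8,"rx":0,"ry":0,"rz":0,"jaw":85},{"tx":0,"ty":0,"tz":1,"rx":0,"ry":0,"rz":0,"jaw":85},{"tx":0,"ty":0,"tz":1,"rx":0,"ry":0,"rz":0,"jaw":85},{"tx":0,"ty":0,"tz":0.5,"rx":0,"ry":0,"rz":0,"jaw":85}]'
python3 -m handwheel '[{"tx":0,"ty":0,"tz":0,"rx":0,"ry":0,"rz":0,"jaw":85},{"tx":0,"ty":0,"tz":0,"rx":0,"ry":0,"rz":0,"jaw":85}]'
python3 plan.py 0.454 -0.012 0.003 80 | head -3
python3 - <<'E'
from h import *
c=optics.camera("wrist");cv2.imwrite(f"pics/wrist13.png",c["img"])
s=sensors.sense();p=s["eef_pos"];R=s["tcp_rot"]
n=np.array([np.cos(np.radians(-10)),np.sin(np.radians(-10)),0]);t=np.array([-n[1],n[0],0])
o=np.array([.454,-.012,.024])
for x,w in((-.106,0),(-.035,.0315),(-.012,.029),(0,.029),(.012,.029),(.035,.0375)):
  print(x,proj(c,o+n*x+t*w).round(0),proj(c,o+n*x-t*w).round(0))
E
```

```text
time_s: 19.25
eef_pos: [0.4525, -0.0116, 0.0644]
tcp_rot: [[-0.985, 0.175, -0.003], [0.175, 0.985, 0.0], [0.003, -0.0, -1.0]]
force: [-0.3, 0.6, 0.3]
finger_gap: 0.992
time_s: 19.45
eef_pos: [0.4544, -0.0117, 0.0672]
tcp_rot: [[-0.985, 0.174, 0.001], [0.174, 0.985, -0.0], [-0.001, 0.0, -1.0]]
force: [-0.5, 0.2, 0.5]
finger_gap: 0.995
t 19.45 p [ 0.4544 -0.0117  0.0672] jaw ang 80.0 gap 85.0 tilt [ 0.001 -0.    -1.   ] F [-0.5  0.2  0.5]
d world mm [ -0.4  -0.3 -64.2] turn rz -0.0
d tool units now [ 0.02 -0.02  2.57]
-0.106 [322.  51.] [322.  51.]
-0.035 [371. 172.] [274. 172.]
-0.012 [366. 206.] [279. 206.]
0 [365. 223.] [280. 223.]
0.012 [364. 239.] [280. 240.]
0.035 [375. 270.] [270. 270.]
```

View pics/wrist13.png

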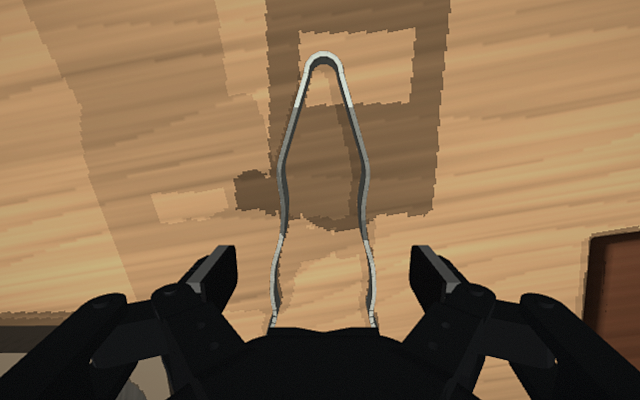

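```bash
python3 -m handwheel '[{"tx":0,"ty":0,"tz":0.5,"rx":0,"ry":0,"rz":0,"jaw":85},{"tx":0,"ty":0,"tz":0.8,"rx":0,"ry":0,"rz":0,"jaw":85},{"tx":0,"ty":0,"tz":0.8,"rx":0,"ry":0,"rz":0,"jaw":85},{"tx":0,"ty":0,"tz":0.4,"rx":0,"ry":0,"rz":0,"jaw":85},{"tx":0,"ty":0,"tz":0,"rx":0,"ry":0,"rz":0,"jaw":75}]' 25
python3 -m handwheel '[{"tx":0,"ty":0,"tz":0,"rx":0,"ry":0,"rz":0,"jaw":66},{"tx":0,"ty":0,"tz":0,"rx":0,"ry":0,"rz":0,"jaw":66}]'
python3 plan.py 0.454 -0.012 0.003 80 | head -3
python3 - <<'E'
from h import *
c=optics.camera("wrist");cv2.imwrite(f"pics/wrist14.png",c["img"])
E
```

```text
time_s: 20.0
eef_pos: [0.4526, -0.0111, 0.0026]
tcp_rot: [[-0.985, 0.174, -0.003], [0.174, 0.985, 0.0], [0.003, -0.0, -1.0]]
force: [0.3, -0.1, -0.1]
finger_gap: 0.882
time_s: 20.2
eef_pos: [0.4548, -0.0114, 0.0052]
tcp_rot: [[-0.985, 0.174, 0.002], [0.174, 0.985, -0.0], [-0.002, 0.0, -1.0]]
force: [0.1, -0.3, -0.2]
finger_gap: 0.776
t 20.2 p [ 0.4548 -0.0114  0.0052] jaw ang 80.0 gap 66.3 tilt [ 0.002 -0.    -1.   ] F [ 0.1 -0.3 -0.2]
d world mm [-0.8 -0.6 -2.2] turn rz 0.0
d tool units now [ 0.03 -0.03  0.09]
```

View pics/wrist14.png

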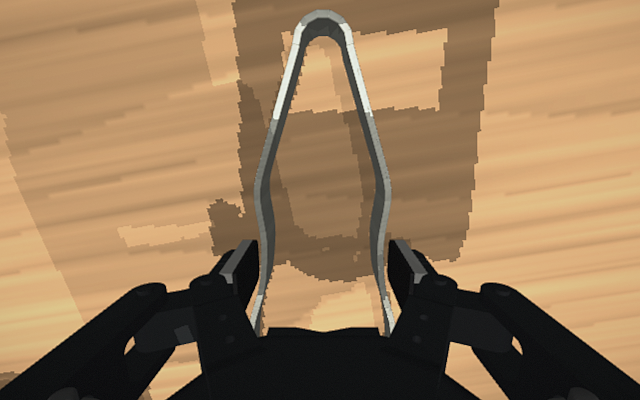

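Run:
```python
from h import *
c=optics.camera("wrist");s=sensors.sense();p=s["eef_pos"];R=s["tcp_rot"];print(p)
for x in (-11,0,11):
  for z in (.008,.024): print(x,z,proj(c,[*(p+R[:,0]*x/1e3+R[:,1]*-.033)[:2],z]).round(0),end=' ')
im=c["img"];cv2.imwrite("pics/w14z.png",cv2.resize(im[170:345,220:430],None,fx=3.7,fy=3.7,interpolation=cv2.INTER_CUBIC))
```

```text
[ 0.4546951  -0.01133425  0.00511266]
-11 0.008 [261. 271.] -11 0.024 [254. 288.] 0 0.008 [260. 252.] 0 0.024 [253. 267.] 11 0.008 [259. 233.] 11 0.024 [251. 246.]
```

View pics/w14z.png

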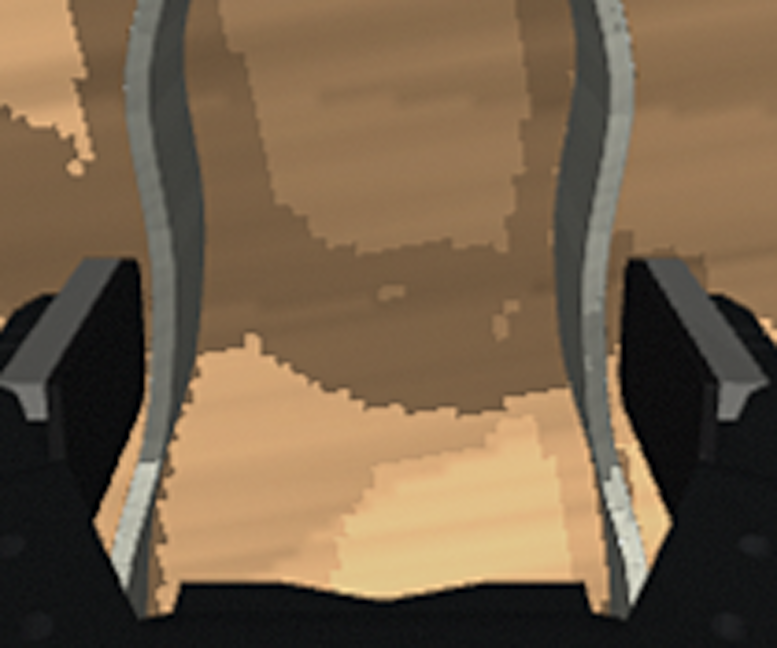

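```bash
python3 -m handwheel '[{"tx":0,"ty":0,"tz":0.05,"rx":0,"ry":0,"rz":0,"jaw":60},{"tx":0,"ty":0,"tz":0,"rx":0,"ry":0,"rz":0,"jaw":57},{"tx":0,"ty":0,"tz":0,"rx":0,"ry":0,"rz":0,"jaw":54.5},{"tx":0,"ty":0,"tz":0,"rx":0,"ry":0,"rz":0,"jaw":54.5},{"tx":0,"ty":0,"tz":0,"rx":0,"ry":0,"rz":0,"jaw":54.5}]' 30
python3 plan.py 0.454 -0.012 0.003 80 | head -3
python3 - <<'E'
from h import *
c=optics.camera("wrist");cv2.imwrite(f"pics/wrist15.png",c["img"])
E
```

```text
time_s: 20.8
eef_pos: [0.4552, -0.0114, 0.0047]
tcp_rot: [[-0.985, 0.174, 0.003], [0.174, 0.985, -0.0], [-0.003, 0.0, -1.0]]
force: [-2.0, 0.5, 9.7]
finger_gap: 0.639
t 20.8 p [ 0.4552 -0.0114  0.0047] jaw ang 80.0 gap 54.6 tilt [ 0.003 -0.    -1.   ] F [-2.   0.5  9.7]
d world mm [-1.2 -0.6 -1.7] turn rz 0.0
d tool units now [ 0.04 -0.03  0.07]
```

View pics/wrist15.png

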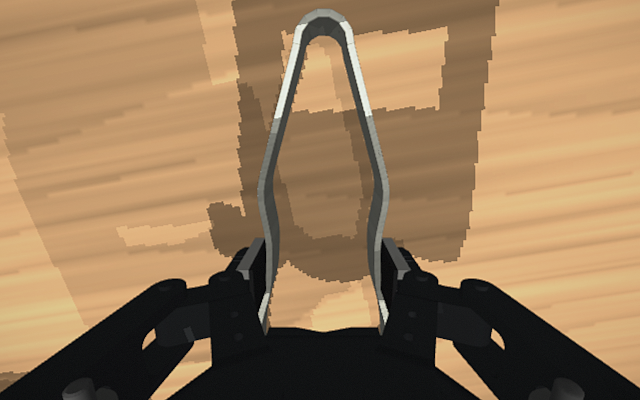

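```bash
python3 -m handwheel '[{"tx":0,"ty":0,"tz":-0.2,"rx":0,"ry":0,"rz":0,"jaw":54.5},{"tx":0,"ty":0,"tz":-0.4,"rx":0,"ry":0,"rz":0,"jaw":54.5},{"tx":0,"ty":0,"tz":-0.6,"rx":0,"ry":0,"rz":0,"jaw":54.5},{"tx":0,"ty":0,"tz":-0.3,"rx":0,"ry":0,"rz":0,"jaw":54.5},{"tx":0,"ty":0,"tz":0,"rx":0,"ry":0,"rz":0,"jaw":54.5}]' 30
python3 plan.py 0.454 -0.012 0.003 80 | head -3
python3 - <<'E'
from h import *
c=optics.camera("wrist");cv2.imwrite(f"pics/wrist16.png",c["img"])
c=optics.camera("scene");cv2.imwrite(f"pics/scene16.png",cv2.resize(c["img"][100:280,220:400],None,fx=3.3,fy=3.3,interpolation=cv2.INTER_CUBIC))
E
```

```text
time_s: 21.35
eef_pos: [0.4549, -0.0114, 0.0419]
tcp_rot: [[-0.985, 0.174, 0.003], [0.174, 0.985, -0.0], [-0.003, 0.0, -1.0]]
force: [-0.8, 0.5, -1.8]
finger_gap: 0.641
t 21.35 p [ 0.4549 -0.0114  0.0419] jaw ang 80.0 gap 54.8 tilt [ 0.003 -0.    -1.   ] F [-0.8  0.5 -1.8]
d world mm [ -0.9  -0.6 -38.9] turn rz 0.0
d tool units now [ 0.04 -0.03  1.55]
```

View pics/wrist16.png

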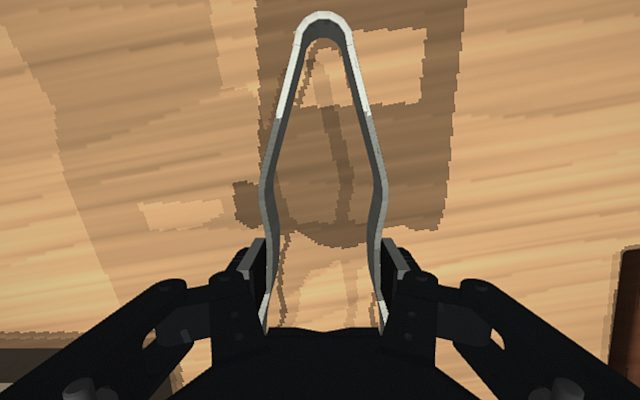

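View pics/scene16.png

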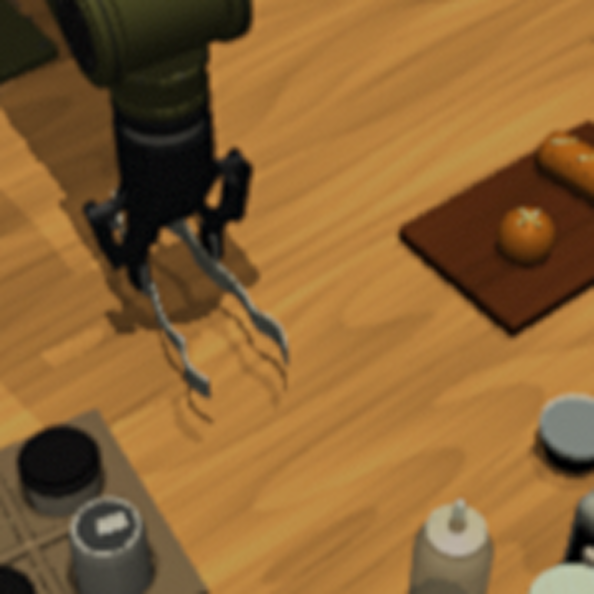

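```bash
python3 -m handwheel '[{"tx":0,"ty":0.2,"tz":-0.4,"rx":0,"ry":0,"rz":0,"jaw":54.5},{"tx":0,"ty":0.4,"tz":-0.6,"rx":0,"ry":0,"rz":0,"jaw":54.5},{"tx":-0.1,"ty":0.6,"tz":-0.6,"rx":0,"ry":0,"rz":-2,"jaw":54.5},{"tx":-0.1,"ty":0.8,"tz":-0.4,"rx":0,"ry":0,"rz":-4,"jaw":54.5},{"tx":-0.1,"ty":0.9,"tz":0,"rx":0,"ry":0,"rz":-4,"jaw":54.5}]' 30
python3 plan.py 0.499 0.254 0.09 90
```

```text
time_s: 21.95
eef_pos: [0.4722, 0.0604, 0.0924]
tcp_rot: [[-1.0, -0.002, 0.003], [-0.002, 1.0, 0.0], [-0.003, 0.0, -1.0]]
force: [1.0, 0.5, -0.9]
finger_gap: 0.644
t 21.95 p [0.4722 0.0604 0.0924] jaw ang 90.1 gap 55.0 tilt [ 0.003  0.    -1.   ] F [ 1.   0.5 -0.9]
d world mm [ 26.8 193.6  -2.4] turn rz 0.1
d tool units now [-1.09  7.74  0.1 ]
d tool units after turn [-1.07  7.74  0.1 ]
0 of 8 [-0.14  0.97  0.01] rz 0.12
1 of 8 [-0.13  0.97  0.01] rz 0
```

```bash
python3 -m handwheel '[{"tx":-0.1,"ty":0.9,"tz":0,"rx":0,"ry":0,"rz":0,"jaw":54.5},{"tx":-0.1,"ty":0.9,"tz":0,"rx":0,"ry":0,"rz":0,"jaw":54.5},{"tx":-0.1,"ty":0.9,"tz":0,"rx":0,"ry":0,"rz":0,"jaw":54.5},{"tx":-0.1,"ty":0.9,"tz":0,"rx":0,"ry":0,"rz":0,"jaw":54.5},{"tx":-0.1,"ty":0.9,"tz":0,"rx":0,"ry":0,"rz":0,"jaw":54.5}]' 30
python3 -m handwheel '[{"tx":-0.1,"ty":0.9,"tz":0,"rx":0,"ry":0,"rz":0,"jaw":54.5},{"tx":-0.2,"ty":0.9,"tz":0,"rx":0,"ry":0,"rz":0,"jaw":54.5},{"tx":-0.2,"ty":0.7,"tz":0,"rx":0,"ry":0,"rz":0,"jaw":54.5},{"tx":-0.1,"ty":0.5,"tz":0,"rx":0,"ry":0,"rz":0,"jaw":54.5},{"tx":0,"ty":0.2,"tz":0,"rx":0,"ry":0,"rz":0,"jaw":54.5}]' 30
python3 -m handwheel '[{"tx":0,"ty":0,"tz":0,"rx":0,"ry":0,"rz":0,"jaw":54.5},{"tx":0,"ty":0,"tz":0,"rx":0,"ry":0,"rz":0,"jaw":54.5}]'
python3 plan.py 0.499 0.254 0.09 90|head -3
python3 - <<'E'
from h import *
c=optics.camera("top");cv2.imwrite(f"pics/top17.png",cv2.resize(c["img"][150:270,120:280],None,fx=5,fy=5,interpolation=cv2.INTER_CUBIC))
c=optics.camera("scene");cv2.imwrite(f"pics/scene17.png",cv2.resize(c["img"][80:230,320:470],None,fx=4,fy=4,interpolation=cv2.INTER_CUBIC))
c=optics.camera("wrist");cv2.imwrite(f"pics/wrist17.png",c["img"])
E
```

```text
time_s: 22.45
eef_pos: [0.4829, 0.1733, 0.0903]
tcp_rot: [[-1.0, -0.0, -0.001], [-0.0, 1.0, -0.0], [0.001, -0.0, -1.0]]
force: [0.3, 0.6, -0.5]
finger_gap: 0.641
time_s: 22.95
eef_pos: [0.4984, 0.2531, 0.0903]
tcp_rot: [[-1.0, -0.001, -0.0], [-0.001, 1.0, -0.0], [0.0, -0.0, -1.0]]
force: [-0.1, -0.4, -0.8]
finger_gap: 0.637
time_s: 23.15
eef_pos: [0.498, 0.2516, 0.0901]
tcp_rot: [[-1.0, 0.0, -0.001], [0.0, 1.0, -0.001], [0.001, -0.001, -1.0]]
force: [-0.0, -0.2, -1.5]
finger_gap: 0.64
t 23.15 p [0.498  0.2516 0.0901] jaw ang 90.0 gap 54.7 tilt [-0.001 -0.001 -1.   ] F [-0.  -0.2 -1.5]
d world mm [ 1.   2.4 -0.1] turn rz -0.0
d tool units now [-0.04  0.1   0.  ]
```

View pics/top17.png

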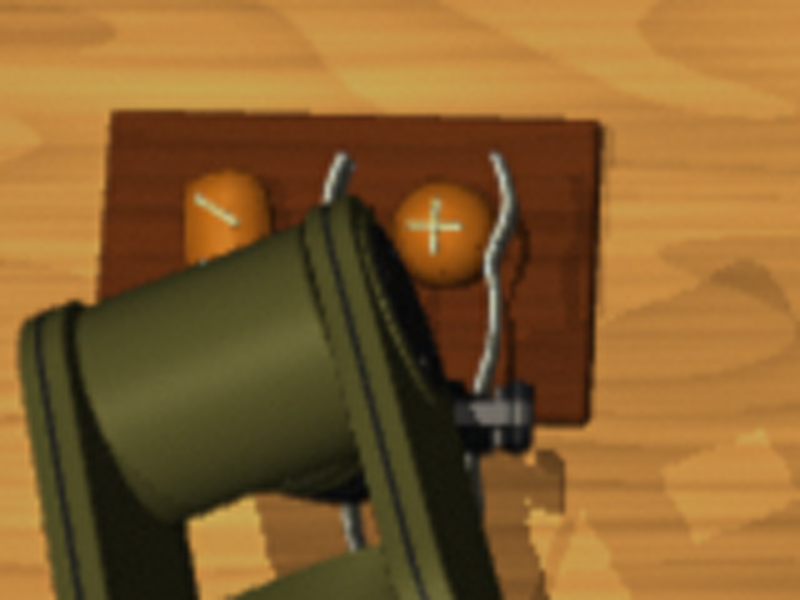

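View pics/scene17.png

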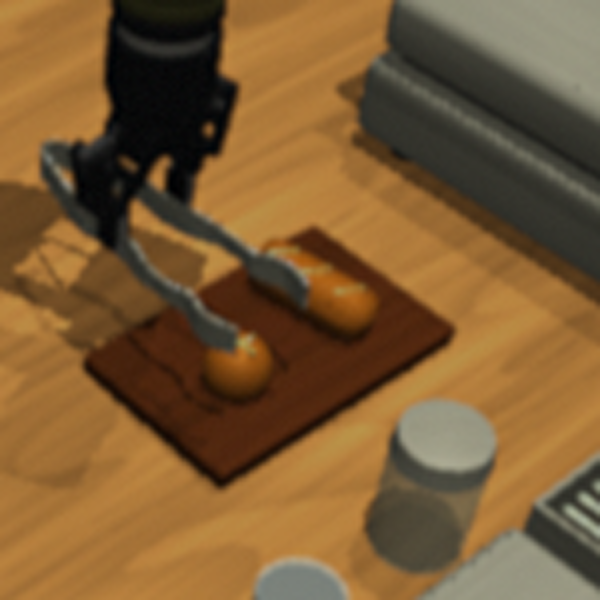

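View pics/wrist17.png

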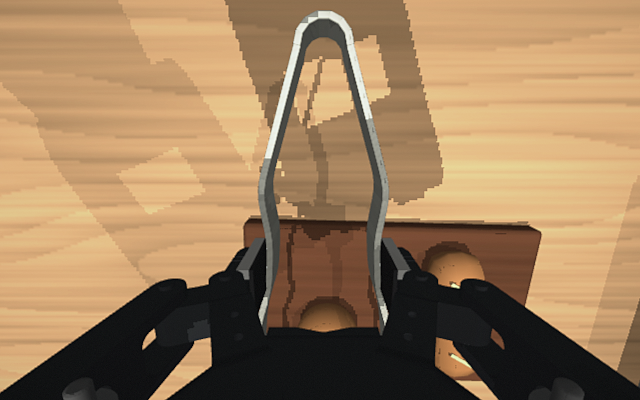

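Run:
```python
from h import *
T=optics.camera("top");S=optics.camera("scene")
f=lambda x,y:((x+.5)/5-.5+120,(y+.5)/5-.5+150)
g=lambda x,y:((x+.5)/4-.5+320,(y+.5)/4-.5+80)
z=.109
a=onz(T,*f(343,153),z);b=onz(T,*f(495,153),z);print("top tips",a,b,(a+b)/2)
print("top roll",onz(T,*f(434,226),.056))
a=onz(S,*g(308,276),z);b=onz(S,*g(236,328),z);print("scene tips",a,b,(a+b)/2, "roll",onz(S,*g(244,346),.056))
print(sensors.sense()["eef_pos"])
# roll silhouette centre in pic0
im=cv2.imread("pics/top0.png");h=cv2.cvtColor(im,cv2.COLOR_BGR2HSV);m=((h[...,2]>110)&(h[...,0]<22)&(h[...,1]>120)).astype('uint8');m[:,:195]=0;m[:,222:]=0;m[:183]=0;m[212:]=0
n,l,st,ce=cv2.connectedComponentsWithStats(m);i=1+st[1:,4].argmax();print(st[i],ce[i],onz(T,*ce[i],.018+.017))
```

```text
top tips [0.62178717 0.28443924 0.109     ] [0.6213055  0.21654211 0.109     ] [0.62154633 0.25049067 0.109     ]
top roll [0.59693407 0.25410413 0.056     ]
scene tips [0.6159273  0.29099582 0.109     ] [0.62066364 0.21656019 0.109     ] [0.61829547 0.25377801 0.109     ] roll [0.60221852 0.25211714 0.056     ]
[0.49822993 0.25160351 0.09035924]
[199 187  18  18 230] [207.4173913  195.39565217] [0.59888228 0.25604111 0.035     ]
```

```bash
python3 -m handwheel '[{"tx":-0.05,"ty":0.12,"tz":0.3,"rx":0,"ry":0,"rz":0,"jaw":54.5},{"tx":0,"ty":0,"tz":0.5,"rx":0,"ry":0,"rz":0,"jaw":54.5},{"tx":0,"ty":0,"tz":0.15,"rx":0,"ry":0,"rz":0,"jaw":54.5},{"tx":0,"ty":0,"tz":0,"rx":0,"ry":0,"rz":0,"jaw":54.5},{"tx":0,"ty":0,"tz":0,"rx":0,"ry":0,"rz":0,"jaw":54.5}]' 30
python3 plan.py 0.499 0.2545 0.03 90|head -3
python3 - <<'E'
from h import *
c=optics.camera("top");cv2.imwrite(f"pics/top18.png",cv2.resize(c["img"][150:250,160:260],None,fx=6,fy=6,interpolation=cv2.INTER_CUBIC))
c=optics.camera("scene");cv2.imwrite(f"pics/scene18.png",cv2.resize(c["img"][120:220,340:440],None,fx=6,fy=6,interpolation=cv2.INTER_CUBIC))
c=optics.camera("wrist");cv2.imwrite(f"pics/wrist18.png",c["img"])
E
```

```text
time_s: 23.9
eef_pos: [0.4993, 0.2551, 0.0662]
tcp_rot: [[-1.0, -0.0, -0.001], [-0.0, 1.0, -0.0], [0.001, -0.0, -1.0]]
force: [0.0, -0.2, -0.9]
finger_gap: 0.638
t 23.9 p [0.4993 0.2551 0.0662] jaw ang 90.0 gap 54.5 tilt [-0.001 -0.    -1.   ] F [ 0.  -0.2 -0.9]
d world mm [ -0.3  -0.6 -36.2] turn rz 0.0
d tool units now [ 0.01 -0.02  1.45]
```

View pics/top18.png

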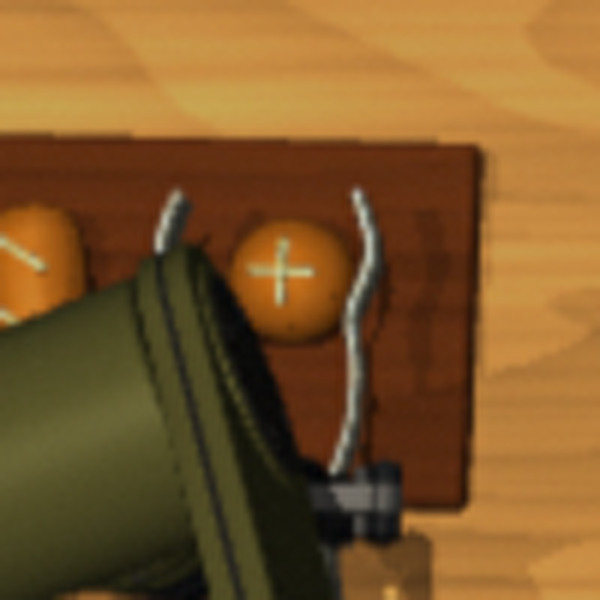

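View pics/scene18.png

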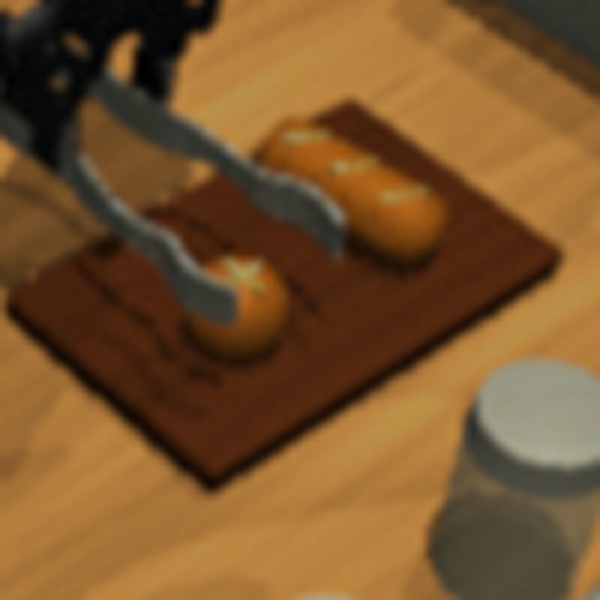

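View pics/wrist18.png

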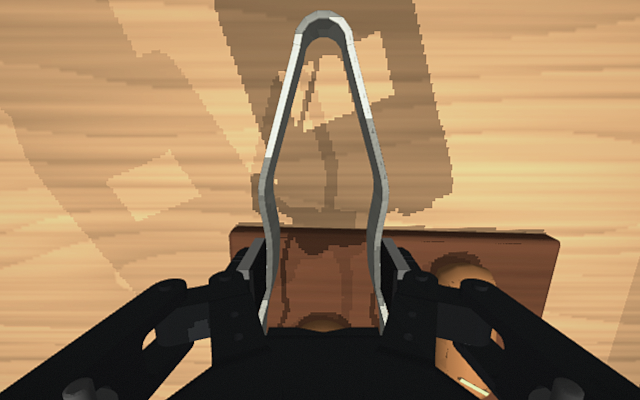

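Run:
```python
from h import *
T=optics.camera("top");S=optics.camera("scene");W=optics.camera("wrist")
f=lambda x,y:((x+.5)/6-.5+160,(y+.5)/6-.5+150)
g=lambda x,y:((x+.5)/6-.5+340,(y+.5)/6-.5+120)
z=.0662-.0047+.024
a=onz(T,*f(177,188),z);b=onz(T,*f(356,188),z);print("top tips",a,b,(a+b)/2,"hollow R",onz(T,*f(378,243),z))
print("top roll",onz(T,*f(281,271),.056))
a=onz(S,*g(344,222),z);b=onz(S,*g(239,290),z);print("scene tips",a,b,(a+b)/2, "roll",onz(S,*g(243,272),.056))
print("wrist roll y",onz(W,325.5,325,.045), "tongs",onz(W,324,12,z))
```

```text
top tips [0.62468269 0.28824132 0.0855    ] [0.62419735 0.22009818 0.0855    ] [0.62444002 0.25416975 0.0855    ] hollow R [0.60279288 0.21131039 0.0855    ]
top roll [0.59705266 0.25406803 0.056     ]
scene tips [0.62322052 0.2895095  0.0855    ] [0.62376487 0.22041647 0.0855    ] [0.62349269 0.25496298 0.0855    ] roll [0.59786298 0.25439089 0.056     ]
wrist roll y [0.56385867 0.25702434 0.045     ] tongs [0.39365546 0.25573605 0.0855    ]
```

```bash
python3 -m handwheel '[{"tx":0.08,"ty":0,"tz":0.2,"rx":0,"ry":0,"rz":0,"jaw":54.5},{"tx":0,"ty":0,"tz":0.3,"rx":0,"ry":0,"rz":0,"jaw":54.5},{"tx":0,"ty":0,"tz":0.3,"rx":0,"ry":0,"rz":0,"jaw":54.5},{"tx":0,"ty":0,"tz":0.3,"rx":0,"ry":0,"rz":0,"jaw":54.5},{"tx":0,"ty":0,"tz":0.2,"rx":0,"ry":0,"rz":0,"jaw":54.5}]' 30
python3 -m handwheel '[{"tx":0,"ty":0,"tz":0.12,"rx":0,"ry":0,"rz":0,"jaw":54.5},{"tx":0,"ty":0,"tz":0,"rx":0,"ry":0,"rz":0,"jaw":54.5},{"tx":0,"ty":0,"tz":0,"rx":0,"ry":0,"rz":0,"jaw":54.5}]' 30
python3 plan.py 0.499 0.2545 0.03 90|head -3
python3 - <<'E'
from h import *
c=optics.camera("top");cv2.imwrite(f"pics/top19.png",cv2.resize(c["img"][150:250,160:260],None,fx=6,fy=6,interpolation=cv2.INTER_CUBIC))
c=optics.camera("scene");cv2.imwrite(f"pics/scene19.png",cv2.resize(c["img"][120:220,340:440],None,fx=6,fy=6,interpolation=cv2.INTER_CUBIC))
E
```

```text
time_s: 24.7
eef_pos: [0.4969, 0.2548, 0.0327]
tcp_rot: [[-1.0, 0.0, -0.002], [0.0, 1.0, -0.001], [0.002, -0.001, -1.0]]
force: [-0.6, 0.3, -1.5]
finger_gap: 0.641
time_s: 25.0
eef_pos: [0.4977, 0.2552, 0.0312]
tcp_rot: [[-1.0, -0.0, 0.0], [-0.0, 1.0, 0.0], [-0.0, 0.0, -1.0]]
force: [-0.6, -1.1, -0.3]
finger_gap: 0.639
t 25.0 p [0.4977 0.2552 0.0312] jaw ang 90.0 gap 54.6 tilt [ 0.  0. -1.] F [-0.6 -1.1 -0.3]
d world mm [ 1.3 -0.7 -1.2] turn rz 0.0
d tool units now [-0.05 -0.03  0.05]
```

View pics/top19.png

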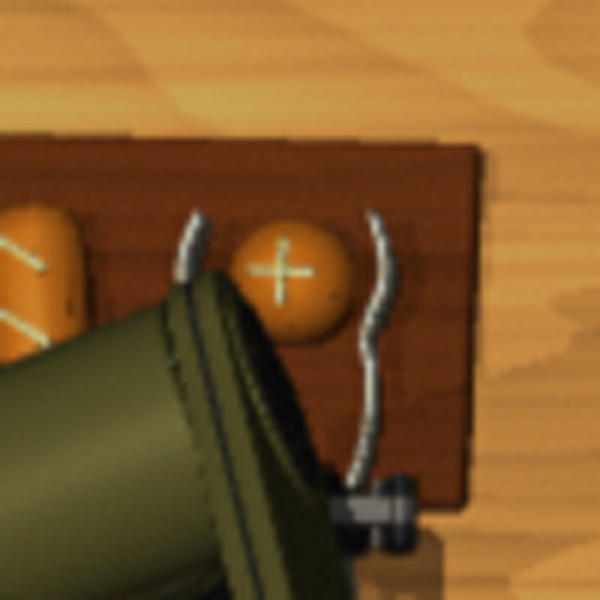

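View pics/scene19.png

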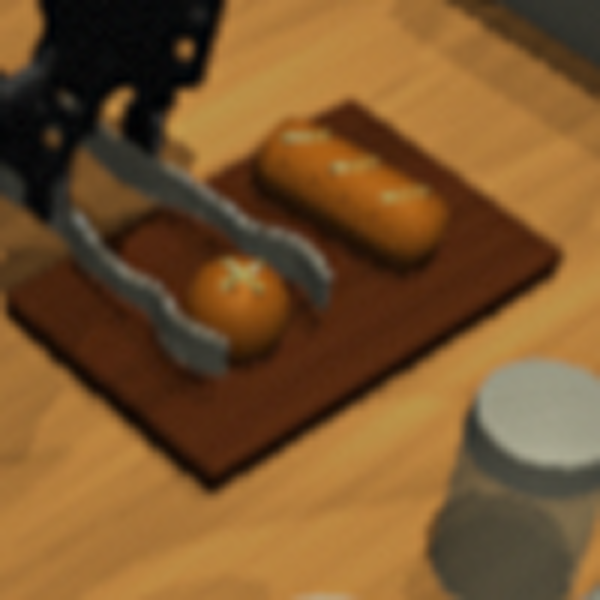

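```bash
python3 -m handwheel '[{"tx":0,"ty":0,"tz":0,"rx":0,"ry":0,"rz":0,"jaw":51},{"tx":0,"ty":0,"tz":0,"rx":0,"ry":0,"rz":0,"jaw":48},{"tx":0,"ty":0,"tz":0,"rx":0,"ry":0,"rz":0,"jaw":45},{"tx":0,"ty":0,"tz":0,"rx":0,"ry":0,"rz":0,"jaw":43},{"tx":0,"ty":0,"tz":0,"rx":0,"ry":0,"rz":0,"jaw":43}]' 30
python3 plan.py 0.499 0.2545 0.03 90|head -1
python3 - <<'E'
from h import *
c=optics.camera("top");cv2.imwrite(f"pics/top20.png",cv2.resize(c["img"][150:250,160:260],None,fx=6,fy=6,interpolation=cv2.INTER_CUBIC))
c=optics.camera("scene");cv2.imwrite(f"pics/scene20.png",cv2.resize(c["img"][120:220,340:440],None,fx=6,fy=6,interpolation=cv2.INTER_CUBIC))
E
```

```text
time_s: 25.6
eef_pos: [0.4975, 0.2551, 0.0311]
tcp_rot: [[-1.0, -0.0, 0.0], [-0.0, 1.0, 0.0], [-0.0, 0.0, -1.0]]
force: [-0.7, -0.3, -1.3]
finger_gap: 0.508
t 25.6 p [0.4975 0.2551 0.0311] jaw ang 90.0 gap 43.4 tilt [ 0.  0. -1.] F [-0.7 -0.3 -1.3]
```

View pics/top20.png

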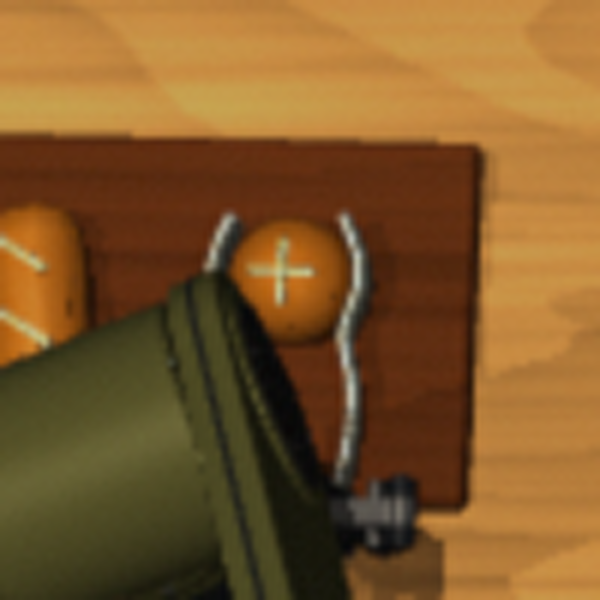

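View pics/scene20.png

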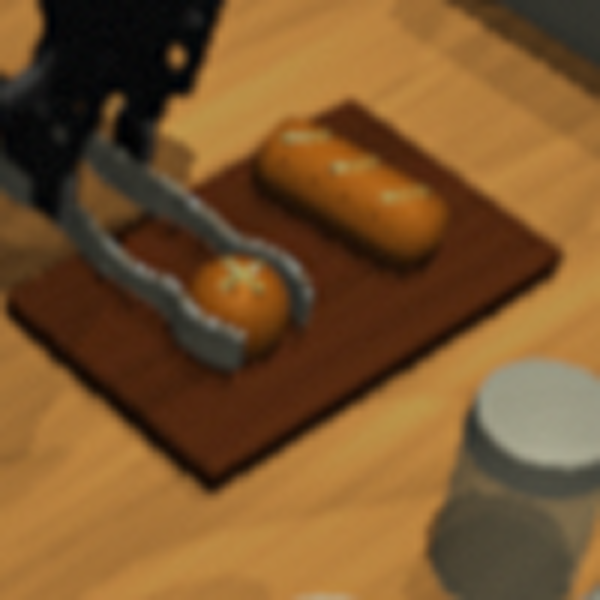

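Heads surround the roll symmetrically; closing on it.

```bash
python3 -m handwheel '[{"tx":0,"ty":0,"tz":0,"rx":0,"ry":0,"rz":0,"jaw":40},{"tx":0,"ty":0,"tz":0,"rx":0,"ry":0,"rz":0,"jaw":36},{"tx":0,"ty":0,"tz":0,"rx":0,"ry":0,"rz":0,"jaw":34},{"tx":0,"ty":0,"tz":0,"rx":0,"ry":0,"rz":0,"jaw":34},{"tx":0,"ty":0,"tz":0,"rx":0,"ry":0,"rz":0,"jaw":34}]' 30
python3 -m handwheel '[{"tx":0,"ty":0,"tz":0,"rx":0,"ry":0,"rz":0,"jaw":34},{"tx":0,"ty":0,"tz":0,"rx":0,"ry":0,"rz":0,"jaw":34}]' 30
python3 - <<'E'
from h import *
c=optics.camera("scene");cv2.imwrite(f"pics/scene21.png",cv2.resize(c["img"][120:220,340:440],None,fx=6,fy=6,interpolation=cv2.INTER_CUBIC))
E
```

```text
time_s: 26.2
eef_pos: [0.4975, 0.2551, 0.0311]
tcp_rot: [[-1.0, -0.0, -0.0], [-0.0, 1.0, -0.0], [0.0, -0.0, -1.0]]
force: [-0.5, -0.4, -0.4]
finger_gap: 0.467
time_s: 26.4
eef_pos: [0.4975, 0.2551, 0.0311]
tcp_rot: [[-1.0, 0.0, -0.0], [0.0, 1.0, 0.0], [0.0, 0.0, -1.0]]
force: [-1.0, 0.3, 0.3]
finger_gap: 0.471
```

View pics/scene21.png

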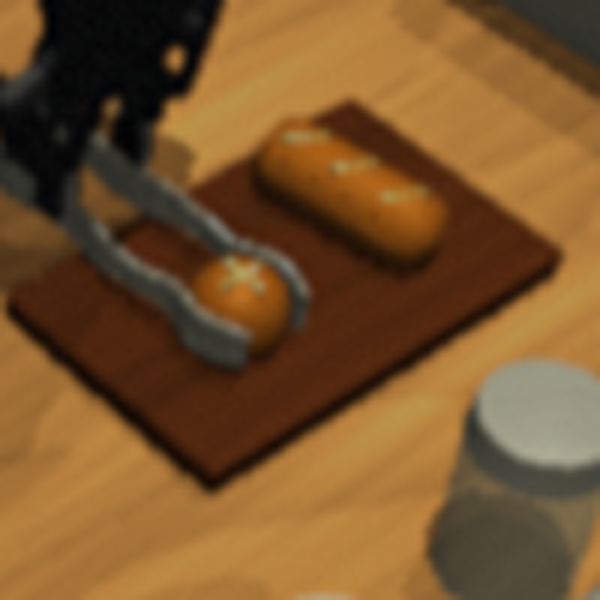

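```bash
python3 -m handwheel '[{"tx":0,"ty":0,"tz":-0.1,"rx":0,"ry":0,"rz":0,"jaw":34},{"tx":0,"ty":0,"tz":-0.2,"rx":0,"ry":0,"rz":0,"jaw":34},{"tx":0,"ty":0,"tz":-0.3,"rx":0,"ry":0,"rz":0,"jaw":34},{"tx":0,"ty":0,"tz":-0.3,"rx":0,"ry":0,"rz":0,"jaw":34},{"tx":0,"ty":0,"tz":-0.1,"rx":0,"ry":0,"rz":0,"jaw":34}]' 30
python3 - <<'E'
from h import *
c=optics.camera("scene");cv2.imwrite(f"pics/scene22.png",cv2.resize(c["img"][110:210,340:440],None,fx=6,fy=6,interpolation=cv2.INTER_CUBIC))
E
```

```text
time_s: 26.95
eef_pos: [0.4984, 0.2555, 0.0577]
tcp_rot: [[-1.0, -0.0, 0.002], [-0.0, 1.0, 0.001], [-0.002, 0.001, -1.0]]
force: [-0.1, -0.3, -1.8]
finger_gap: 0.47
```

View pics/scene22.png

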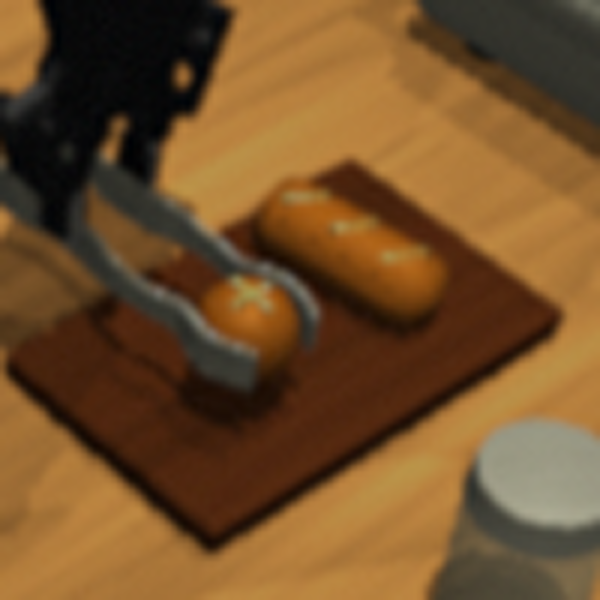

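```bash
python3 -m handwheel '[{"tx":0,"ty":0,"tz":-0.3,"rx":0,"ry":0,"rz":0,"jaw":34},{"tx":0,"ty":0,"tz":-0.5,"rx":0,"ry":0,"rz":0,"jaw":34},{"tx":0,"ty":0,"tz":-0.6,"rx":0,"ry":0,"rz":0,"jaw":34},{"tx":0,"ty":0,"tz":-0.6,"rx":0,"ry":0,"rz":0,"jaw":34},{"tx":0,"ty":0,"tz":-0.6,"rx":0,"ry":0,"rz":0,"jaw":34}]' 30
python3 -m handwheel '[{"tx":0,"ty":0,"tz":-0.6,"rx":0,"ry":0,"rz":0,"jaw":34},{"tx":0,"ty":0,"tz":-0.4,"rx":0,"ry":0,"rz":0,"jaw":34},{"tx":0,"ty":0,"tz":-0.2,"rx":0,"ry":0,"rz":0,"jaw":34},{"tx":0,"ty":0,"tz":0,"rx":0,"ry":0,"rz":0,"jaw":34},{"tx":0,"ty":0,"tz":0,"rx":0,"ry":0,"rz":0,"jaw":34}]' 30
python3 -m handwheel '[{"tx":0,"ty":0,"tz":0,"rx":0,"ry":0,"rz":0,"jaw":34},{"tx":0,"ty":0,"tz":0,"rx":0,"ry":0,"rz":0,"jaw":34},{"tx":0,"ty":0,"tz":0,"rx":0,"ry":0,"rz":0,"jaw":34},{"tx":0,"ty":0,"tz":0,"rx":0,"ry":0,"rz":0,"jaw":34},{"tx":0,"ty":0,"tz":0,"rx":0,"ry":0,"rz":0,"jaw":34}]' 30
python3 - <<'E'
from h import *
c=optics.camera("scene");cv2.imwrite(f"pics/scene23.png",c["img"])
cv2.imwrite(f"pics/scene23z.png",cv2.resize(c["img"][90:210,340:460],None,fx=5,fy=5,interpolation=cv2.INTER_CUBIC))
c=optics.camera("top");cv2.imwrite(f"pics/top23.png",c["img"])
E
```

```text
time_s: 27.5
eef_pos: [0.4979, 0.2553, 0.1231]
tcp_rot: [[-1.0, -0.0, 0.001], [-0.0, 1.0, 0.0], [-0.001, 0.0, -1.0]]
force: [0.4, -0.6, -1.3]
finger_gap: 0.461
time_s: 28.0
eef_pos: [0.4971, 0.255, 0.1504]
tcp_rot: [[-1.0, 0.0, -0.001], [0.0, 1.0, -0.0], [0.001, -0.0, -1.0]]
force: [0.6, -0.6, -1.8]
finger_gap: 0.47
time_s: 28.5
eef_pos: [0.4974, 0.2551, 0.1509]
tcp_rot: [[-1.0, -0.0, -0.0], [-0.0, 1.0, -0.0], [0.0, -0.0, -1.0]]
force: [0.5, 0.2, -1.5]
finger_gap: 0.468
```

View pics/scene23.png

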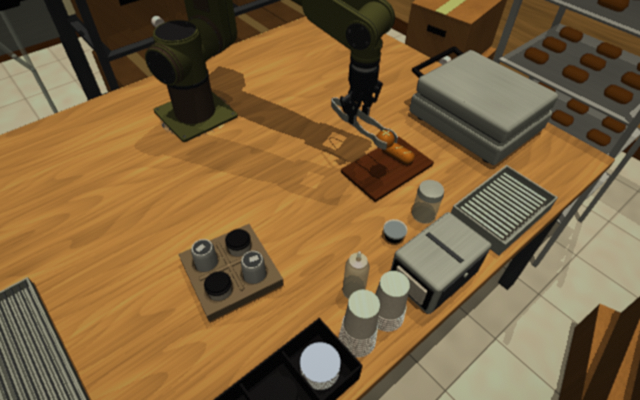

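View pics/scene23z.png

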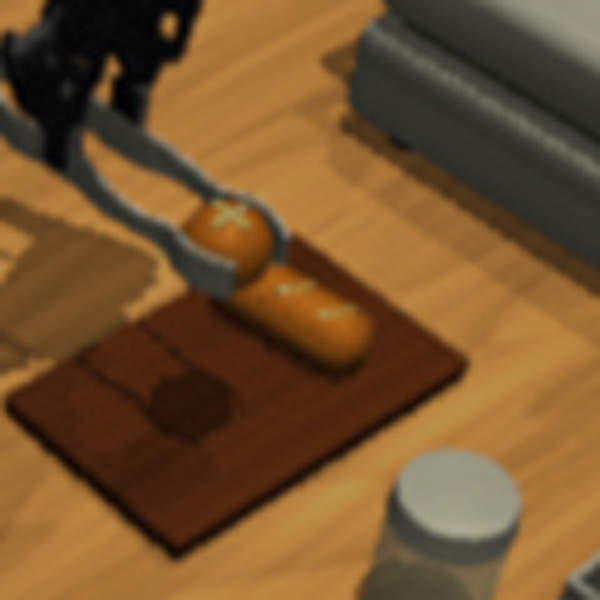

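View pics/top23.png

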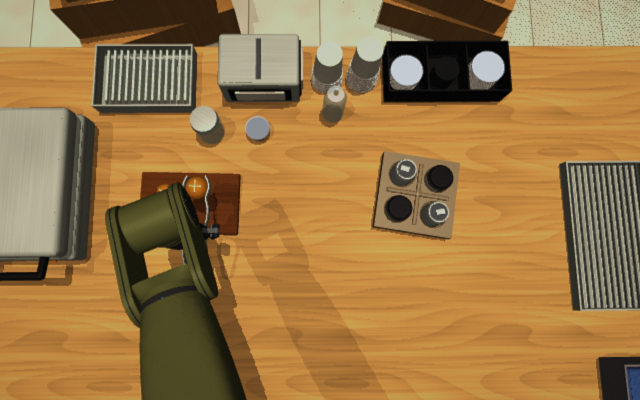

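Run:
```python
from h import *
T=optics.camera("top");S=optics.camera("scene")
print(tri(T,(195,186),S,(340+230.5/5-.4,90+214/5-.4)))
s=sensors.sense();print(s["time_s"],s["eef_pos"],s["finger_gap"]*85.4,abs(s["dq"]).max())
print(order.close_job())
```

```text
(array([0.59723185, 0.25441474, 0.17345324]), np.float64(0.001543645642046625))
28.7 [0.49749732 0.2551248  0.15107209] 39.88466959161835 0.0009350863340738808
the job is handed in; nothing more can be done
None
```

I set both cans down in the empty pockets, picked up the tongs and lifted the round roll off the board. I handed the job in at 28.7 s with the roll still held.

- **Cans:** I lowered each one until it met the pocket floor, seen as about 5 N of push at the expected height, and only then let go. The last pictures show both standing upright in the carrier with both cups in place.
- **Roll:** the jaws stopped at 39.9 mm on the tongs, against 40 mm expected when they close on the roll. The arm was still, with joint speeds below 0.001 rad/s.
- **Height:** the arm raised the roll 12.0 cm. Triangulating the roll's top from two cameras puts its underside about 11.7 cm above the board, 3 mm less, which is within camera accuracy.
- **Other items:** the last pictures show the long roll, bottle, jar and sauce pot where they were. The arm hid part of the long roll from above, so I relied on the side view for it.

No check failed. The camera estimates differed by a few millimetres: up to about 5 mm for the carrier and tongs, and 2–5 mm for the roll. I settled these with close-up views before each placing and before closing the tongs.

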